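# Load two tape rolls onto the spindle of a tape stand

### The job

Get the tape stand ready for use: push both rolls of masking tape back between the wooden cheeks until their cores are in line with the holes, then push the wooden spindle along its ledge through the cheeks and both rolls until it bottoms out in the far cheek. Leave the two paint pots beside the stand where they are, and leave everything at rest.

Things in the scene. Friction and masses are not known exactly. Their poses are not given: they have to be found in the camera images.
- stand: Plywood tape stand, fixed, placed and turned differently each time. Origin on the table, below the hole axis, at the near cheek's outer face; y runs along the holes the way the spindle is pushed, x to the stand's back, z up (sizes in mm in this frame). Base board: top z 12, x -105 to 55, y 0 to 132, with a lip 6 high along its front edge. Two bays 46 wide between three cheeks, open to the front and top.
- near_hole (a point): Centre of the outer mouth of the near cheek's hole: stand x 0, y 0, z 55. The cheek is y 0 to 12. All three holes are round, 25 in diameter, chamfered at the mouth, on one axis; all cheeks span x -28 to 42 and z 12 to 82.
- middle_hole (a point): Centre of the mouth of the middle cheek's through hole: stand x 0, y 58, z 55. The cheek is y 58 to 70.
- far_hole (a point): Centre of the bottom of the far cheek's blind hole, 12 deep: stand x 0, y 128, z 55. The cheek is y 116 to 132. The spindle's nose stops hard here.
- back_stop (a point): Middle of the top front edge of the low bar across the back of both bays: stand x 41, y 66, z 42; the bar stands x 41 to 55, z 12 to 42. A tape pushed back until its tread touches this bar is in line with the holes (core at x about 1).
- ledge (a point): Middle of the top of the ledge that carries the spindle before the near cheek: stand x 0, y -93.5, z 43. The ledge spans y -187 to 0 and x -24 to 24, with two lips 4 high (top z 47) and 5 wide, their inner faces at x -16 and 16.
- tape_a_core (a point): Centre of the wider masking-tape roll, between near and middle cheek: diameter 84, 40 wide, bore through its core 28, about 0.2 kg. It stands on its tread on the base board like a wheel, axis along stand y (its own y), centre at z 54, and starts 25 to 50 too far forward (-x). It rolls back best when pushed below its centre (higher up, friction can jam it) and stays where it is left.
- tape_b_core (a point): Centre of the narrower masking-tape roll, between middle and far cheek: same diameter and bore, 32 wide, about 0.16 kg; it too stands 25 to 50 too far forward.
- spindle_mid (a point): Centre of the loose wooden spindle, a round rod 22 in diameter, 150 long, about 0.09 kg, lying on the ledge (axis at z 54) with 5 play to each side. Its y axis points to the nose, which tapers to 12 over its last 12; the other end is flat, to be pushed. The nose starts 8 to 28 short of the near cheek. Fully home the centre is at stand y 53 and the flat end sticks out 22. Slides with 1 to 2 N.
- pot_a_mid (a point): Centre of an upright white lidded paint pot, 56 in diameter and 62 high, loose on the table in front of the ledge. Not to be disturbed.
- pot_b_mid (a point): Centre of another such paint pot, loose on the table behind the ledge. Not to be disturbed.
Mind the look-alikes: they are no part of the job. Of the things shaped like the part that bears spindle_mid, the wooden one is meant.

How it is judged:
By the outcome, as a careful person would: the job done as asked, in the order asked, and still so for the second after the job is handed in, with the robot touching nothing.
It also fails if it takes over 72 s, if anything falls off the work surface, if the arm or the gripper's body presses on something with over 40 N, if the wrist force passes 120 N, or if a joint passes its speed limit or range.

### The arm

A 6-joint arm with a two-finger parallel gripper is mounted at the origin on the work surface. World frame = base frame: x ahead of the robot, y to its left, z up, the work surface at z = 0. Lengths are in mm, angles in rad, forces in N, time in s.
With the tool pointing down it reaches from about 300 to 775 mm from the base axis. Payload 14.6 kg.
Tool frame: the origin (TCP) lies at the very end of the fingers, on their centre line; the grasp point (between the pads) lies 19 mm behind it; y points along the fingers, z is the direction in which the jaws open and shut, and the axes are right-handed (so a half turn about y gives the same grasp; the last joint's range is limited). The gripper opens to 94 mm and grips with 3 to 60 N. Pads are 16 mm wide; open, the fingers measure 119 mm over their backs; the gripper's body (75 mm by 177 mm) begins 78 mm behind the grasp point.
Start: joints at [-1.327, 0.3, 1.521, -0, 1.321, -0.067], TCP at [168.194, -523.641, 165.946] pointing down, gripper open.
Joint ranges: [-3.03, 3.03], [-0.79, 2.21], [0.23, 2.52], [-1.04, 4.18], [0, 3.07], [-2.55, 2.55]. Speed limits (rad/s): [2.22, 2.22, 2.57, 3.14, 3.14, 3.14].

### API

Orientations are given as [roll, pitch, yaw] about the fixed x, y, z axes, in that order (R = Rz(yaw) Ry(pitch) Rx(roll)).
In Python, from cell import monitor, optics, manip gives the robot as it stands.
- The arm moves only by the shell command python3 -m creep 'ROWS' [FORCE]. ROWS is JSON, a list of rows, each an object of numbers: "tx", "ty", "tz": the shift along the tool's x, y, z scaled (see below); "turn": the turn about the tool's y scaled (see below); "fingers": the finger opening in mm, from 0 to 94. In form: [{"tx": .., "ty": .., "tz": .., "turn": .., "fingers": ..}, ...]. A call has 1 to 20 rows; each row is the pose to reach, as a shift and turn from the pose measured when the call began, along the tool's axes at that moment, turning the shorter way round; what a row does not reach only later rows make up. The controller multiplies each number of a shift by 200 mm and each number of a turn by pi rad. A row lasts 1/10 s, in which the tool goes at most 50 mm and 8.59 degrees, less where a joint would pass 70% of its speed; a pose out of reach is approached as far as the arm can. A call with a number of a shift or a turn outside -1 to 1 is refused whole. A call with a gripper value outside its range is refused whole. The fingers move at their own pace and stop on an object; FORCE is the grip in N (left out, the last holds). Time passes only in rows, so rows that repeat a pose let the fingers close. It gives the time, the measured TCP pose, the force and the opening at its end, in the units of the state.
- monitor.read_state(): the state, without advancing time (a new reading comes with each control period).
- optics.camera(name): name is "side" or "top" or "wrist"; returns a dict with "frame" (400x640x3 uint8, red, green, blue), "range_z" (400x640 float32, mm along the optical axis (not along the pixel's ray), 0 where there is no reading), "fx", "fy", "cx", "cy" (pixels), "R" (3x3) and "t" (3): a world point X has camera coordinates R X + t; the wrist camera has in their place "mount" (4x4, takes a point from camera to tool coordinates, whose origin is the TCP and whose axes are the tool frame's). Camera axes: x right, y down, z forward; pixel columns grow to the right and rows downward; lengths in mm; the calibration is good to about 2 mm. A picture is of the moment at which its call begins: read the wrist's pose just before it.
- manip.sign_off(): hands the job in, once; it reports no verdict.
The state is a dict: "clock": time; "joints": joint angles; "qd": joint speeds; "effort": joint torques, N m; "eef_pos": TCP position; "eef_rot": TCP orientation; "wrist_force": force on the tool from outside, world axes, zero at the start; "moment": the same for the moment, N m; "finger_gap": finger opening in mm.
Only numpy, scipy, OpenCV 4.12 (cv2) and the standard library are available. Lean on these libraries where they do the work, as an engineer would, in place of code of your own. Each camera call takes 0.05 s, during which the arm holds its last target.

## Working session

There is one attempt and no reset: what is moved stays moved. The work goes in short steps, Python scripts to look and compute and a shell command to move; the robot and the scene stay as the last step left them, time stands still between calls to the robot, and variables do not carry over. Pictures are saved under pics/ and viewed, and the job is handed in when it is done.

```bash
ls; mkdir -p pics
python3 - <<'E'
from cell import monitor, optics
import cv2,pickle
s=monitor.read_state();print(s)
for n in ["top","side","wrist"]:
    c=optics.camera(n); pickle.dump(c,open(f"pics/{n}0.pkl","wb"))
    cv2.imwrite(f"pics/{n}0.png",c["frame"][:,:,::-1]); print(n,c["fx"],c["cx"],c.get("R"),c.get("t"),c.get("mount"))
E
```

```text
pics
{'clock': 0.0, 'joints': array([-1.32658202e+00,  3.00461807e-01,  1.52161041e+00, -1.79091351e-05,
        1.32064853e+00, -6.66075172e-02]), 'qd': array([ 0.0004939 ,  0.0007403 ,  0.00073089, -0.00069615, -0.00178139,
        0.00038587]), 'effort': array([-8.33393233e-05, -5.31808519e+01, -3.52734196e+01,  7.08281645e-02,
        2.43591605e-02, -9.64658898e-05]), 'eef_pos': array([ 168.12656497, -523.3513608 ,  165.37903244]), 'eef_rot': array([-1.57192308e+00,  5.77758520e-05, -2.83076642e+00]), 'wrist_force': array([-0.21865427, -0.25431633, -0.93759381]), 'moment': array([ 0.01729824, -0.0255157 , -0.00094663]), 'finger_gap': 94.07707356934628}
top 457.30851411097797 317.5710961505676 [[-0.15473172 -0.9879556  -0.00134819]
 [-0.96827513  0.15192015 -0.19840249]
 [ 0.19621767 -0.02939374 -0.9801197 ]] [ 91.97664981 535.07762621 885.05547422] None
side 465.13016056896095 319.96541588712114 [[ 0.96204633 -0.27187755 -0.02344043]
 [-0.17793322 -0.55984947 -0.80926408]
 [ 0.20689762  0.78272037 -0.58697717]] [-509.80256249  184.02312024  794.97016561] None
wrist 327.7090380595931 321.0815738826307 None None [[-1.38740732e-05  9.72141860e-01  2.34393269e-01 -6.84930368e+01]
 [-8.97727504e-04 -2.34393187e-01  9.72141465e-01 -2.18383769e+02]
 [ 9.99999597e-01 -1.96933723e-04  8.75970473e-04  5.26103370e-01]
 [ 0.00000000e+00  0.00000000e+00  0.00000000e+00  1.00000000e+00]]
```

View pics/top0.png

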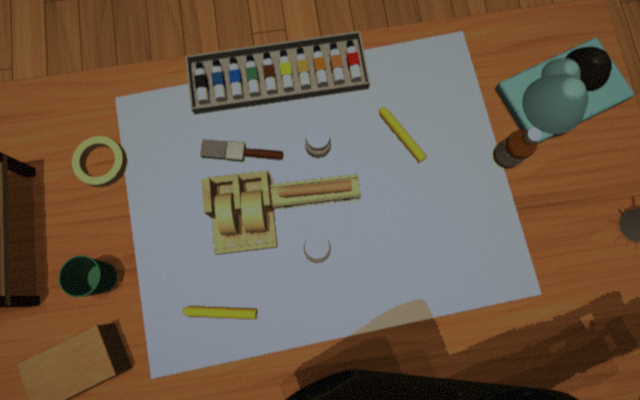

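View pics/side0.png

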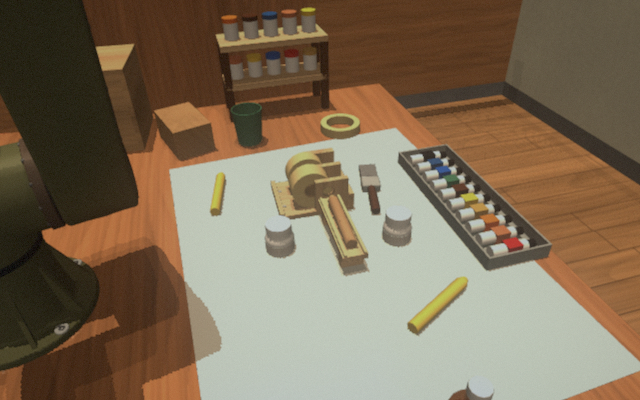

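View pics/wrist0.png

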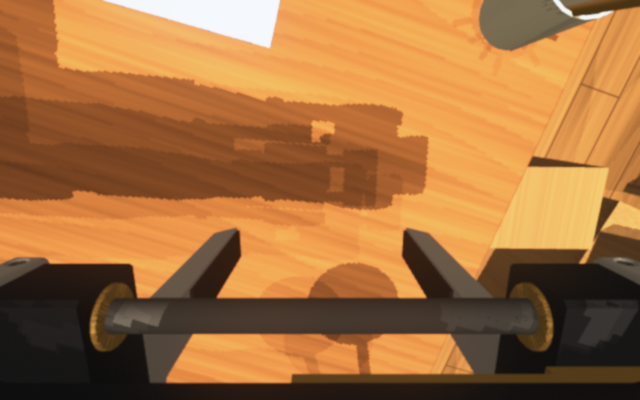

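The top view shows the stand at about (240,210), with its ledge running right to (358,187) and the spindle on it at (280–357,187). The pots are at (318,145) and (317,248). There are three rod-shaped things: yellow at (402,134), yellow at (220,313), and the brown wooden one on the ledge at (317,187). The wooden one is meant. I'll confirm that with an enlarged crop and measure.

```bash
cat > h.py <<'E'
import numpy as np,cv2,pickle
def cloud(c):
    z=c["range_z"].astype(float);v,u=np.mgrid[:400,:640]
    P=np.stack([(u-c["cx"])/c["fx"]*z,(v-c["cy"])/c["fy"]*z,z],-1)
    return (P-c["t"])@c["R"]   # R^T(p-t)
def ray(c,u,v,h):
    d=np.array([(u-c["cx"])/c["fx"],(v-c["cy"])/c["fy"],1])@c["R"];o=-c["t"]@c["R"]
    return o+d*(h-o[2])/d[2]
E
python3 - <<'E'
from h import *
for n,(a,b,x,y) in {"top":(190,130,370,260),"side":(210,140,420,270)}.items():
    c=pickle.load(open(f"pics/{n}0.pkl","rb"));f=c["frame"][b:y,a:x,::-1]
    k=min(800/(x-a),600/(y-b));f=cv2.resize(f,None,fx=k,fy=k,interpolation=cv2.INTER_CUBIC)
    f=cv2.convertScaleAbs(f,alpha=1.3);cv2.imwrite(f"pics/{n}0c.png",f);print(k)
    P=cloud(c); 
    if n=="top":
        for p in [(317,187),(350,187),(290,187),(318,140),(317,245),(252,210),(227,213),(240,190),(300,300)]:print(p,P[p[1],p[0]].round(1))
E
```

```text
4.444444444444445
(317, 187) [573.6   4.4  66.8]
(350, 187) [563.9 -62.4  63.4]
(290, 187) [582.8  58.8  64. ]
(318, 140) [674.7 -13.6  60.5]
(317, 245) [457.1  22.6  61.7]
(252, 210) [540.6 137.8  96.8]
(227, 213) [542.6 187.   95.2]
(240, 190) [591.8 160.2  66.4]
(300, 300) [355.9  74.5  -1.2]
3.8095238095238093
```

View pics/top0c.png

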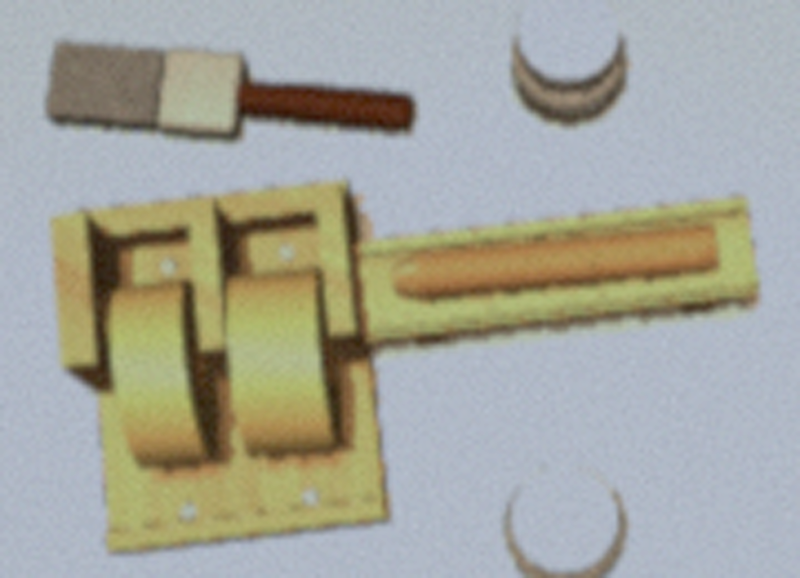

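View pics/side0c.png

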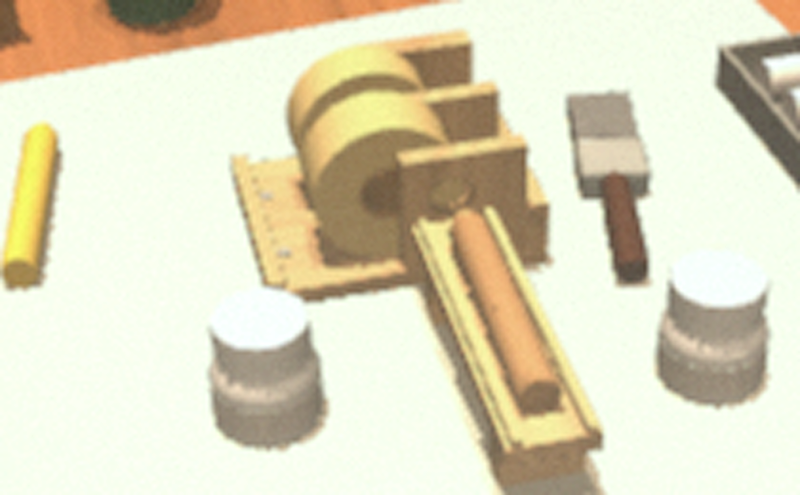

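The crop confirms it. The brown wooden rod lies between the ledge lips with its tapered nose towards the cheeks, at crop (400–715, 265). The yellow rods lie on the paper and are decoys. Next is the stand pose.

```bash
cat > pose.py <<'E'
from h import *
def big(m):
    n,l,s,_=cv2.connectedComponentsWithStats(m.astype(np.uint8));return [l==i for i in range(1,n) if s[i,4]>40]
E
python3 - <<'E'
from pose import *
for n in ["top","side"]:
    c=pickle.load(open(f"pics/{n}0.pkl","rb"));P=cloud(c)
    roi=(P[...,0]>380)&(P[...,0]<720)&(P[...,1]>-140)&(P[...,1]<240)&(c["range_z"]>0)
    pap=roi&(abs(P[...,2])<6);print(n,"paper z",np.median(P[pap][:,2]))
    print("ledge")
    for z0,z1 in [(36,57),(57,72),(76,88)]:
        for m in big(roi&(P[...,2]>z0)&(P[...,2]<z1)):
            q=P[m];r=cv2.minAreaRect(q[:,:2].astype(np.float32));print(z0,m.sum(),np.argwhere(m).mean(0).round()[::-1],np.round(r[0],1),np.round(r[1],1),round(r[2],2),"z",np.median(q[:,2]).round(1))
E
```

```text
top paper z 0.5714503464022106
ledge
36 75 [317. 148.] [665.9 -13.7] [48.1 22. ] 89.87 z 40.7
36 174 [249. 177.] [616.3 135.9] [45.  58.4] 8.37 z 41.7
36 207 [219. 184.] [596.  201.8] [44.3 78.9] 88.17 z 42.1
36 1393 [313. 192.] [572.1  14.9] [197.5  56.3] 87.09 z 44.3
36 52 [236. 219.] [536.6 180.7] [ 4.3 59. ] 89.61 z 42.1
57 423 [317. 137.] [680.8 -13.4] [47.9 48.7] 40.39 z 61.8
57 681 [315. 188.] [572.9  10.1] [149.5  20.9] 86.96 z 63.0
57 72 [229. 230.] [522.9 195.1] [32.9 31.1] 89.72 z 66.0
57 65 [254. 230.] [506.5 141. ] [39.3  5.1] 86.16 z 66.2
57 479 [316. 247.] [453.7  24.1] [46.1 48.2] 81.39 z 62.0
76 214 [265. 188.] [583.9 108.4] [12.3 70. ] 87.88 z 81.7
76 219 [236. 192.] [586.3 166.5] [12.6 70.8] 88.08 z 81.9
76 299 [206. 195.] [588.3 226.3] [16.7 70.8] 87.89 z 81.8
76 84 [251. 194.] [576.2 136.2] [40.9 17.3] 75.6 z 82.9
76 214 [226. 214.] [548.5 194.3] [32.7 73.6] 89.01 z 82.8
76 142 [254. 223.] [517.3 140.2] [17.5 41. ] 2.77 z 82.8
side paper z 1.7236282965896335
ledge
36 1639 [336. 221.] [552.4  36.6] [237.8 130.8] 78.4 z 45.0
36 231 [396. 226.] [677.3 -22.9] [30.8 50.8] 61.93 z 43.3
36 240 [278. 237.] [454.7  12.9] [30.  52.2] 87.88 z 44.1
57 77 [326. 159.] [605.9 219.4] [ 6.9 32.6] 87.0 z 65.0
57 168 [294. 184.] [509.9 162.3] [34.6 96.7] 17.81 z 65.8
57 80 [332. 172.] [603.4 161.5] [ 6.9 33.8] 82.68 z 64.7
57 159 [331. 188.] [584.8 110.8] [20.1 69.8] 88.58 z 65.1
57 546 [341. 220.] [573.6  10.5] [154.2  21.3] 86.89 z 64.3
57 380 [398. 214.] [681.5 -13.9] [50.  47.7] 69.96 z 63.0
57 390 [277. 225.] [455.3  23.5] [49. 48.] 59.89 z 62.8
76 819 [317. 170.] [567.4 169.3] [135.9 111. ] 87.17 z 82.7
```

```bash
R='' ; python3 -m creep '[{"tx":-0.84,"tz":-0.945,"fingers":43},{"tx":-0.84,"tz":-0.945,"fingers":43},{"tx":-0.84,"tz":-0.945,"fingers":43},{"tx":-0.84,"tz":-0.945,"fingers":43},{"tx":-0.84,"tz":-0.945,"fingers":43},{"tx":-0.84,"tz":-0.945,"fingers":43},{"tx":-0.84,"tz":-0.945,"fingers":43},{"tx":-0.84,"tz":-0.945,"fingers":43}]' 10
```

```text
$[0]: bad value
```

```bash
python3 -m creep '[{"tx":-0.84,"ty":0,"tz":-0.945,"turn":0,"fingers":43},{"tx":-0.84,"ty":0,"tz":-0.945,"turn":0,"fingers":43},{"tx":-0.84,"ty":0,"tz":-0.945,"turn":0,"fingers":43},{"tx":-0.84,"ty":0,"tz":-0.945,"turn":0,"fingers":43},{"tx":-0.84,"ty":0,"tz":-0.945,"turn":0,"fingers":43},{"tx":-0.84,"ty":0,"tz":-0.945,"turn":0,"fingers":43},{"tx":-0.84,"ty":0,"tz":-0.945,"turn":0,"fingers":43},{"tx":-0.84,"ty":0,"tz":-0.945,"turn":0,"fingers":43}]' 10
```

```text
clock: 0.95
eef_pos: [270.1, -292.8, 165.7]
eef_rot: [-1.572, -0.0, -2.831]
wrist_force: [0.5, 0.7, -0.9]
finger_gap: 42.9
```

```bash
cat > go.py <<'E'
import sys,numpy as np
from cell import monitor
from scipy.spatial.transform import Rotation as Ro
O=np.array([576.7,102.7,0]);a=np.deg2rad(-2.2)
S=np.array([[np.cos(a),-np.sin(a),0],[np.sin(a),np.cos(a),0],[0,0,1]])
def rep():
    s=monitor.read_state();R=Ro.from_euler('xyz',s["eef_rot"]).as_matrix()
    print("t",round(s["clock"],2),"tcp stand",((s["eef_pos"]-O)@S).round(1),"gap",round(s["finger_gap"],1),"F stand",(s["wrist_force"]@S).round(1),"yaw off",np.rad2deg(s["eef_rot"][2]-np.pi-a).round(1),"j",s["joints"].round(2))
    return s,R
if __name__=="__main__":
    s,R=rep()
    if len(sys.argv)>3:
        g=O+S@np.array([float(x) for x in sys.argv[1:4]]);print("shift units",((g-s["eef_pos"])@R/200).round(3))
E
python3 go.py -105 62.8 165
```

```text
t 0.95 tcp stand [-291.2 -407.   165.7] gap 42.9 F stand [ 0.5  0.7 -0.9] yaw off -340.0 j [-0.92 -0.05  1.91  0.    1.28  0.34]
shift units [-1.678  0.005 -1.889]
```

```bash
python3 -m creep '[{"tx":-0.84,"ty":0,"tz":-0.945,"turn":0,"fingers":43},{"tx":-0.84,"ty":0,"tz":-0.945,"turn":0,"fingers":43},{"tx":-0.84,"ty":0,"tz":-0.945,"turn":0,"fingers":43},{"tx":-0.84,"ty":0,"tz":-0.945,"turn":0,"fingers":43},{"tx":-0.84,"ty":0,"tz":-0.945,"turn":0,"fingers":43},{"tx":-0.84,"ty":0,"tz":-0.945,"turn":0.111,"fingers":43},{"tx":-0.84,"ty":0,"tz":-0.945,"turn":0.111,"fingers":43},{"tx":-0.84,"ty":0,"tz":-0.945,"turn":0.111,"fingers":43},{"tx":-0.84,"ty":0,"tz":-0.945,"turn":0.111,"fingers":43}]'; python3 go.py -105 62.8 165
```

```text
clock: 1.85
eef_pos: [372.5, -62.5, 165.6]
eef_rot: [-1.572, -0.001, 3.101]
wrist_force: [-0.5, -0.5, 0.3]
finger_gap: 43.2
t 1.85 tcp stand [-197.7 -172.9  165.6] gap 43.2 F stand [-0.4 -0.5  0.3] yaw off -0.1 j [-0.26 -0.1   1.96  0.    1.28  1.35]
shift units [-0.461  0.003 -1.179]
```

```bash
python3 -m creep '[{"tx":-0.3,"ty":0,"tz":-1,"turn":0,"fingers":43},{"tx":-0.3,"ty":0,"tz":-1,"turn":0,"fingers":43},{"tx":-0.3,"ty":0,"tz":-1,"turn":0,"fingers":43},{"tx":-0.3,"ty":0,"tz":-1,"turn":0,"fingers":43},{"tx":-0.3,"ty":0,"tz":-1,"turn":0,"fingers":43},{"tx":-0.3,"ty":0,"tz":-1,"turn":0,"fingers":43}]'; python3 go.py -105 62.8 100
```

```text
clock: 2.45
eef_pos: [440.8, 135.1, 165.1]
eef_rot: [-1.571, -0.002, 3.104]
wrist_force: [0.6, -1.1, 0.5]
finger_gap: 43.1
t 2.45 tcp stand [-137.    27.2  165.1] gap 43.1 F stand [ 0.6 -1.1  0.5] yaw off 0.0 j [0.22 0.1  1.76 0.   1.28 1.83]
shift units [-0.161  0.325 -0.178]
```

```bash
python3 -m creep '[{"tx":-0.14,"ty":0.2,"tz":-0.178,"turn":0,"fingers":43},{"tx":-0.14,"ty":0.3,"tz":-0.178,"turn":0,"fingers":43},{"tx":-0.14,"ty":0.3,"tz":-0.178,"turn":0,"fingers":43},{"tx":-0.14,"ty":0.3,"tz":-0.178,"turn":0,"fingers":43}]'; python3 go.py -108 62.8 26
python3 - <<'E'
from h import *
from cell import optics
for n in ["wrist","top"]:
    c=optics.camera(n);f=c["frame"][:,:,::-1]
    if n=="top": f=cv2.resize(f[130:260,190:370],None,fx=4.4,fy=4.4)
    cv2.imwrite(f"pics/{n}1.png",f);pickle.dump(c,open(f"pics/{n}1.pkl","wb"))
E
```

```text
clock: 2.85
eef_pos: [470.0, 168.1, 105.7]
eef_rot: [-1.571, -0.003, 3.103]
wrist_force: [-0.6, -0.6, 1.1]
finger_gap: 43.4
t 2.85 tcp stand [-109.1   61.2  105.7] gap 43.4 F stand [-0.6 -0.6  1.1] yaw off -0.0 j [0.27 0.25 1.73 0.   1.16 1.88]
shift units [-0.007  0.398 -0.008]
```

View pics/wrist1.png

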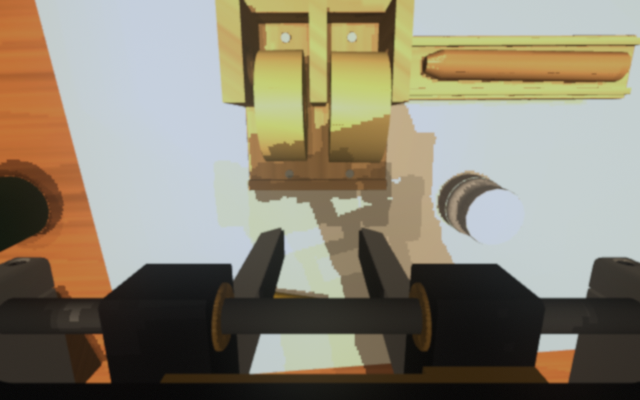

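View pics/top1.png

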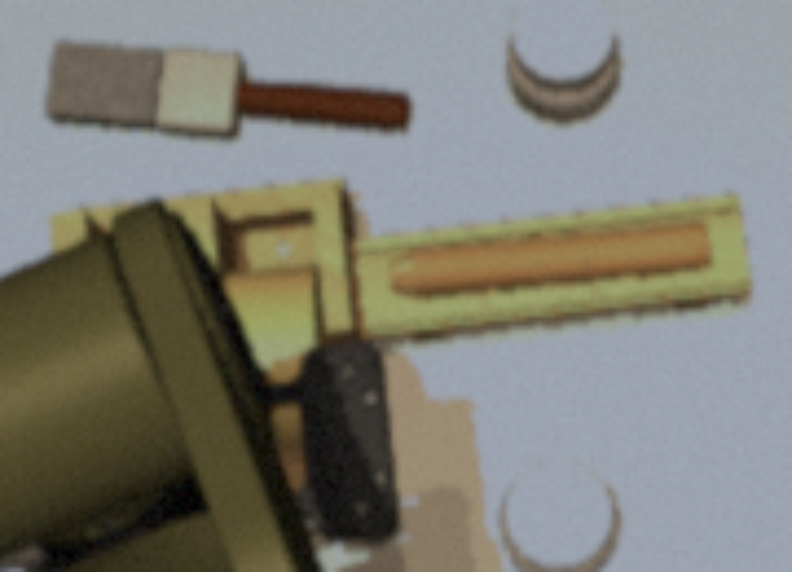

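The wrist view shows tape B at (280,105), tape A at (358,105), and the finger tips at (277,235) and (367,235), each in line with a roll. I'll descend and then push back.

```bash
python3 -m creep '[{"tx":0,"ty":0.2,"tz":-0.008,"turn":0,"fingers":43},{"tx":0,"ty":0.39,"tz":-0.008,"turn":0,"fingers":43},{"tx":0,"ty":0.39,"tz":-0.008,"turn":0,"fingers":43},{"tx":0,"ty":0.39,"tz":-0.008,"turn":0,"fingers":43}]'; python3 go.py -75 62.8 27
python3 - <<'E'
from h import *
from cell import optics
for n in ["wrist","side"]:
    c=optics.camera(n);f=c["frame"][:,:,::-1]
    if n=="side": f=cv2.resize(f[140:270,210:420],None,fx=3.8,fy=3.8)
    cv2.imwrite(f"pics/{n}2.png",f)
E
```

```text
clock: 3.35
eef_pos: [471.3, 170.0, 30.5]
eef_rot: [-1.572, 0.001, 3.102]
wrist_force: [0.5, 0.1, 0.1]
finger_gap: 43.3
t 3.35 tcp stand [-107.9   63.2   30.5] gap 43.3 F stand [0.5 0.1 0.1] yaw off -0.1 j [0.27 0.35 1.8  0.   0.99 1.88]
shift units [-0.165  0.018  0.002]
```

View pics/wrist2.png

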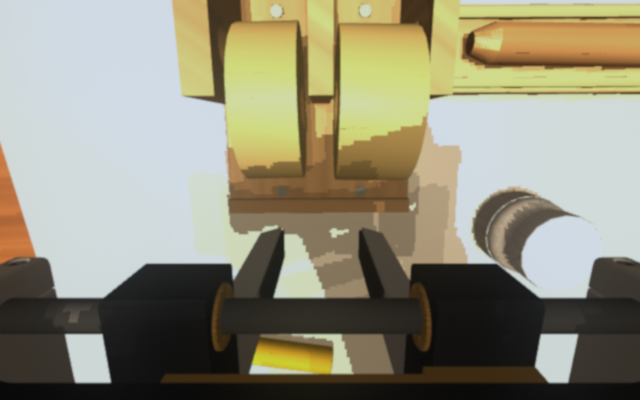

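View pics/side2.png

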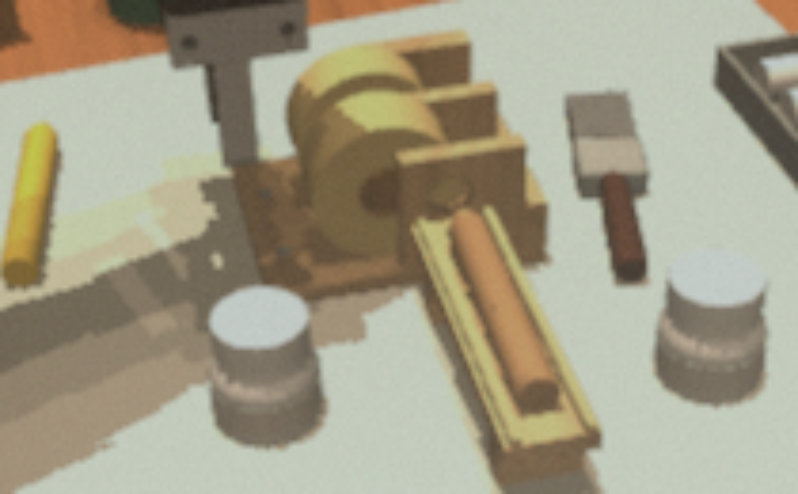

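```bash
python3 -m creep '[{"tx":-0.05,"ty":0.01,"tz":0,"turn":0,"fingers":43},{"tx":-0.1,"ty":0.02,"tz":0,"turn":0,"fingers":43},{"tx":-0.12,"ty":0.02,"tz":0,"turn":0,"fingers":43},{"tx":-0.14,"ty":0.02,"tz":0,"turn":0,"fingers":43},{"tx":-0.16,"ty":0.02,"tz":0,"turn":0,"fingers":43},{"tx":-0.18,"ty":0.02,"tz":0,"turn":0,"fingers":43},{"tx":-0.2,"ty":0.02,"tz":0,"turn":0,"fingers":43}]'; python3 go.py -55 62.8 27
python3 - <<'E'
from h import *
from cell import optics
for n in ["wrist","side"]:
    c=optics.camera(n);f=c["frame"][:,:,::-1]
    if n=="side": f=cv2.resize(f[140:270,210:420],None,fx=3.8,fy=3.8)
    cv2.imwrite(f"pics/{n}3.png",f)
E
```

```text
clock: 4.15
eef_pos: [512.1, 168.9, 27.5]
eef_rot: [-1.573, 0.003, 3.103]
wrist_force: [-3.8, 0.0, 3.0]
finger_gap: 43.0
t 4.15 tcp stand [-67.1  63.7  27.5] gap 43.0 F stand [-3.7 -0.1  3. ] yaw off -0.0 j [0.25 0.43 1.69 0.   1.02 1.86]
shift units [-0.06   0.003  0.004]
```

View pics/wrist3.png

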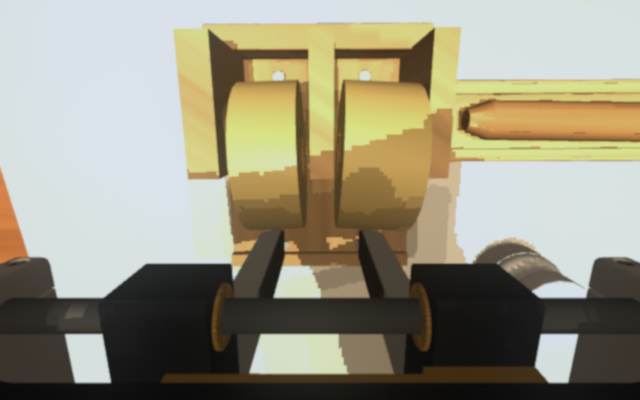

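View pics/side3.png

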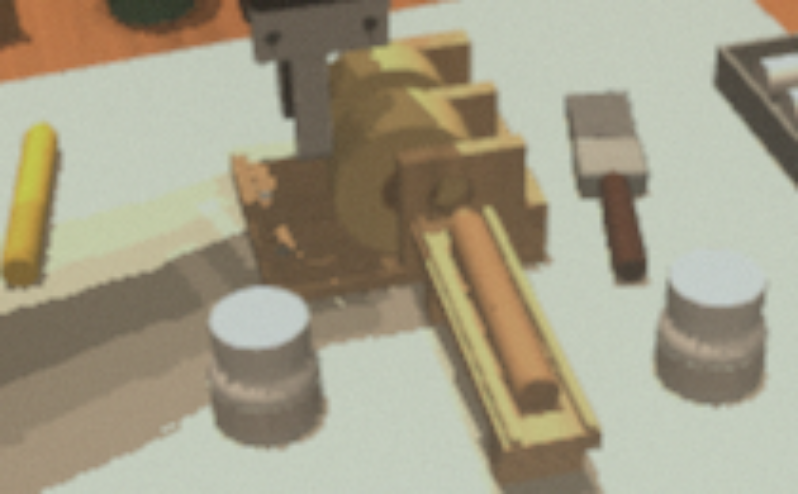

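Both rolls are moving back evenly, both fronts at about row 228 in the wrist view, at only 4 N. I'll continue slowly to the back bar.

```bash
python3 -m creep '[{"tx":-0.015,"ty":0,"tz":0.004,"turn":0,"fingers":43},{"tx":-0.03,"ty":0,"tz":0.004,"turn":0,"fingers":43},{"tx":-0.045,"ty":0,"tz":0.004,"turn":0,"fingers":43},{"tx":-0.06,"ty":0,"tz":0.004,"turn":0,"fingers":43},{"tx":-0.07,"ty":0,"tz":0.004,"turn":0,"fingers":43},{"tx":-0.08,"ty":0,"tz":0.004,"turn":0,"fingers":43},{"tx":-0.08,"ty":0,"tz":0.004,"turn":0,"fingers":43}]'; python3 go.py -49 62.8 27
```

```text
clock: 4.95
eef_pos: [528.6, 167.3, 27.4]
eef_rot: [-1.573, 0.004, 3.102]
wrist_force: [-2.9, -0.0, 2.5]
finger_gap: 43.1
t 4.95 tcp stand [-50.5  62.8  27.4] gap 43.1 F stand [-2.9 -0.2  2.5] yaw off -0.1 j [0.24 0.46 1.65 0.   1.03 1.85]
shift units [-0.008  0.002 -0.   ]
```

```bash
for i in 1; do python3 -m creep '[{"tx":-0.005,"ty":0,"tz":0,"turn":0,"fingers":43},{"tx":-0.01,"ty":0,"tz":0,"turn":0,"fingers":43},{"tx":-0.01,"ty":0,"tz":0,"turn":0,"fingers":43}]'; python3 go.py;  python3 -m creep '[{"tx":-0.005,"ty":0,"tz":0,"turn":0,"fingers":43},{"tx":-0.01,"ty":0,"tz":0,"turn":0,"fingers":43},{"tx":-0.01,"ty":0,"tz":0,"turn":0,"fingers":43}]'; python3 go.py; done;  python3 - <<'E'
from h import *
from cell import optics
for n in ["wrist","side"]:
    c=optics.camera(n);f=c["frame"][:,:,::-1];pickle.dump(c,open(f"pics/{n}4.pkl","wb"))
    if n=="side": f=cv2.resize(f[140:270,210:420],None,fx=3.8,fy=3.8)
    cv2.imwrite(f"pics/{n}4.png",f)
E
```

```text
clock: 5.25
eef_pos: [530.8, 167.2, 27.4]
eef_rot: [-1.573, 0.004, 3.102]
wrist_force: [-2.5, -0.2, 3.7]
finger_gap: 43.1
t 5.25 tcp stand [-48.4  62.7  27.4] gap 43.1 F stand [-2.4 -0.3  3.7] yaw off -0.1 j [0.24 0.46 1.64 0.   1.03 1.85]
clock: 5.55
eef_pos: [532.2, 167.2, 27.5]
eef_rot: [-1.573, 0.003, 3.102]
wrist_force: [-7.3, 0.1, 6.7]
finger_gap: 43.0
t 5.55 tcp stand [-46.9  62.8  27.5] gap 43.0 F stand [-7.3 -0.2  6.7] yaw off -0.0 j [0.24 0.47 1.64 0.   1.04 1.85]
```

View pics/wrist4.png

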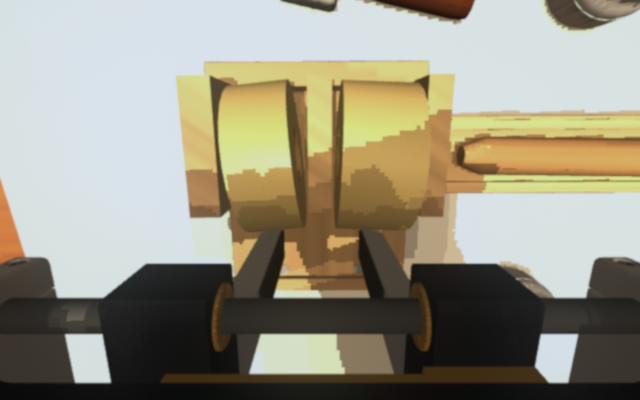

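View pics/side4.png

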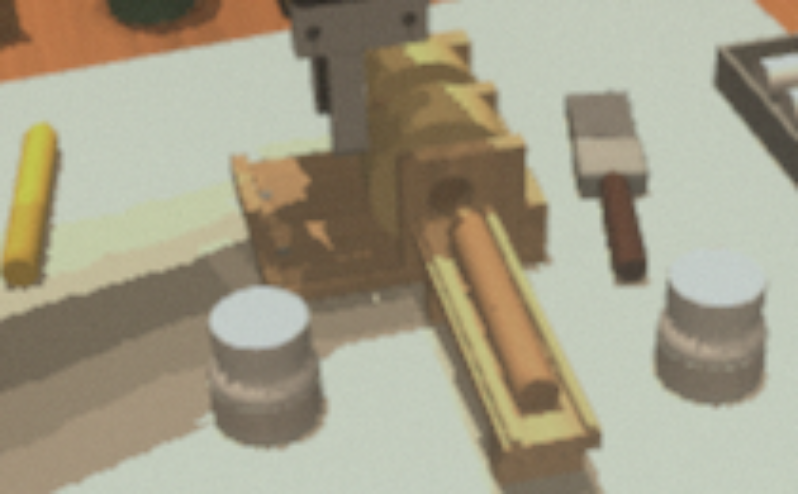

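```bash
python3 -m creep '[{"tx":-0.005,"ty":0,"tz":0,"turn":0,"fingers":43},{"tx":-0.01,"ty":0,"tz":0,"turn":0,"fingers":43},{"tx":-0.01,"ty":0,"tz":0,"turn":0,"fingers":43}]'; python3 go.py
```

```text
clock: 5.95
eef_pos: [532.6, 167.3, 27.4]
eef_rot: [-1.572, -0.001, 3.103]
wrist_force: [-14.5, 0.3, 12.2]
finger_gap: 43.0
t 5.95 tcp stand [-46.5  62.8  27.4] gap 43.0 F stand [-14.5  -0.3  12.2] yaw off -0.0 j [0.24 0.47 1.63 0.   1.04 1.85]
```

Both are against the bar, at 14 N with no further motion. Tape B at (258,150) looks slightly yawed, so I'll back off and inspect.

```bash
python3 -m creep '[{"tx":0.1,"ty":0,"tz":0,"turn":0,"fingers":43},{"tx":0.3,"ty":0,"tz":0,"turn":0,"fingers":43},{"tx":0.3,"ty":-0.3,"tz":0,"turn":0,"fingers":43},{"tx":0.3,"ty":-0.6,"tz":0,"turn":0,"fingers":0},{"tx":0.3,"ty":-0.6,"tz":0,"turn":0,"fingers":0},{"tx":0.3,"ty":-0.6,"tz":0,"turn":0,"fingers":0}]'; python3 go.py;python3 - <<'E'
from h import *
from cell import optics
for n in ["wrist","side"]:
    c=optics.camera(n);f=c["frame"][:,:,::-1];pickle.dump(c,open(f"pics/{n}5.pkl","wb"))
    if n=="side": f=cv2.resize(f[140:270,210:420],None,fx=3.8,fy=3.8)
    else: f=cv2.resize(f[0:230,150:510],None,fx=2.2,fy=2.2)
    cv2.imwrite(f"pics/{n}5.png",f)
E
```

```text
clock: 6.55
eef_pos: [474.6, 169.8, 150.6]
eef_rot: [-1.574, 0.005, 3.103]
wrist_force: [-0.3, -0.0, -1.0]
finger_gap: 22.3
t 6.55 tcp stand [-104.7   63.2  150.6] gap 22.3 F stand [-0.3 -0.  -1. ] yaw off -0.0 j [0.27 0.21 1.67 0.   1.25 1.88]
```

View pics/wrist5.png

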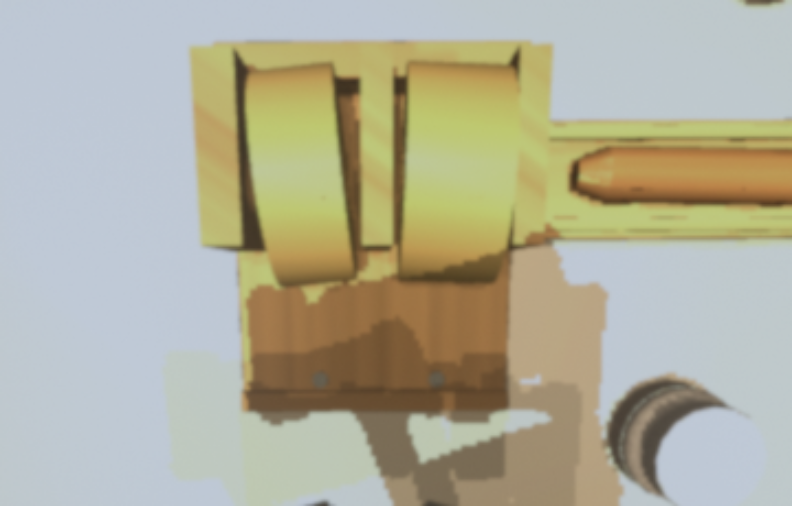

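View pics/side5.png

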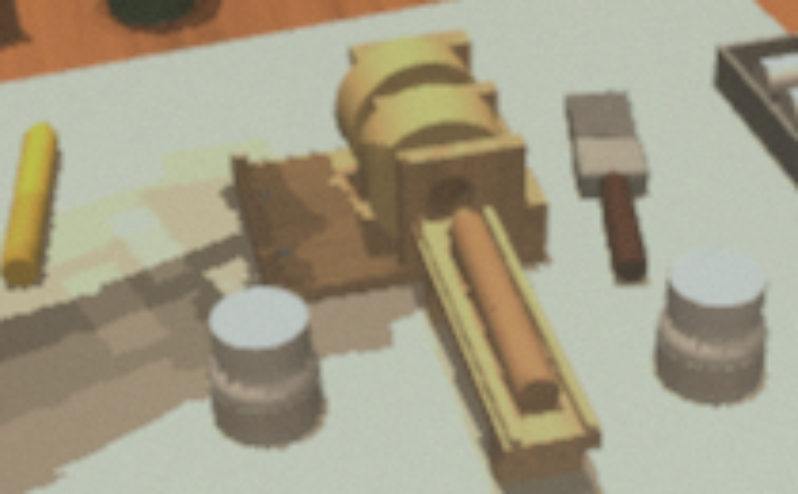

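```bash
cat > tapes.py <<'E'
from h import *
from go import *
from cell import optics
def wristcloud(c,s):
    z=c["range_z"].astype(float);v,u=np.mgrid[:400,:640]
    P=np.stack([(u-c["cx"])/c["fx"]*z,(v-c["cy"])/c["fy"]*z,z],-1)
    M=np.array(c["mount"]);T=P@M[:3,:3].T+M[:3,3]
    R=Ro.from_euler('xyz',s["eef_rot"]).as_matrix()
    return (T@R.T+s["eef_pos"]-O)@S
if __name__=="__main__":
    s=monitor.read_state();c=optics.camera("wrist");Q=wristcloud(c,s);ok=c["range_z"]>0
    X,Y,Z=Q[...,0],Q[...,1],Q[...,2]
    ch=ok&(abs(Z-82)<2.5)&(X>-30)&(X<45)&(abs(Y-64)<7);print("mid cheek median xyz",np.median(Q[ch],0).round(1),"x range",np.percentile(Q[ch][:,0],[1,99]).round(1))
    for n,y0,y1 in [("A",12,58),("B",70,116)]:
        m=ok&(Y>y0)&(Y<y1)&(Z>60)&(X>-60)&(X<45)
        # edges per x slice
        r=[]
        for x in range(-40,36,6):
            k=m&(abs(X-x)<3)&(Z>54+np.sqrt(max(42**2-(abs(x)+8)**2,0))-14)
            if k.sum()>15: 
                a=np.percentile(Y[k],[2,98]);r.append((x,*a,np.median(Z[k])))
        r=np.array(r);print(n);print(r.round(1))
        k=m&(Z>64);h=Q[k];A=np.c_[2*h[:,0],2*h[:,2],np.ones(len(h))];w=np.linalg.lstsq(A,h[:,0]**2+h[:,2]**2,rcond=None)[0]
        print("circle fit x,z,r",w[:2].round(1),np.sqrt(w[2]+w[0]**2+w[1]**2).round(1))
E
python3 tapes.py
```

```text
mid cheek median xyz [12.1 63.  81.6] x range [-24.5  44.1]
A
[[-40.   14.8  52.1  64.6]
 [-34.   14.3  52.9  74.4]
 [-28.   14.2  53.1  82.5]
 [-22.   14.   53.2  87.3]
 [-16.   13.8  53.   91.1]
 [-10.   13.6  52.8  93.7]
 [ -4.   13.3  52.6  94.8]
 [  2.   13.3  52.2  95.5]
 [  8.   12.9  52.2  94.9]
 [ 14.   12.9  52.   93.9]
 [ 20.   12.8  52.3  91.5]
 [ 26.   13.   54.9  88. ]
 [ 32.   12.8  57.5  83.6]]
circle fit x,z,r [ 2.4 55.7] 39.9
B
[[-40.   74.6 103.4  65.8]
 [-34.   72.4 103.5  75.4]
 [-28.   73.  104.8  83.2]
 [-22.   73.6 115.   87.7]
 [-16.   74.2 115.1  91.3]
 [-10.   74.8 115.3  93.7]
 [ -4.   75.4 115.   94.9]
 [  2.   76.1 115.   95.4]
 [  8.   76.8 115.2  94.7]
 [ 14.   77.  115.2  93.4]
 [ 20.   77.6 115.6  90.8]
 [ 26.   78.2 115.3  86.9]
 [ 32.   78.7 115.4  81.7]]
circle fit x,z,r [ 1.3 61.9] 34.2
```

Tape A is straight within about 1.5°, tape B is yawed about 6°, and both are seated in x. I'll straighten B by lightly closing the jaws on its exposed front. The wrist data and the contact stop agree on a small origin shift (+2.5, −1), which I'll apply.

```bash
sed -i 's/576.7,102.7/579.2,101.7/' go.py; python3 go.py -40 92 140
```

```text
t 6.7 tcp stand [-109.3   63.4  146.1] gap 10.5 F stand [ 0.2 -0.1 -0.4] yaw off -0.0 j [0.27 0.21 1.68 0.   1.25 1.88]
shift units [-0.346  0.03  -0.143]
```

```bash
python3 -m creep '[{"tx":-0.2,"ty":0,"tz":-0.143,"turn":0,"fingers":44},{"tx":-0.346,"ty":0,"tz":-0.143,"turn":0,"fingers":44},{"tx":-0.346,"ty":0,"tz":-0.143,"turn":0,"fingers":44},{"tx":-0.346,"ty":0,"tz":-0.143,"turn":0,"fingers":44},{"tx":-0.346,"ty":0,"tz":-0.143,"turn":0,"fingers":44}]' 3; python3 go.py -40 92 36;python3 - <<'E'
from h import *
from cell import optics
c=optics.camera("wrist");f=c["frame"][:,:,::-1];cv2.imwrite("pics/wrist6.png",f)
E
```

```text
clock: 7.2
eef_pos: [541.8, 194.9, 145.1]
eef_rot: [-1.571, -0.004, 3.103]
wrist_force: [-1.7, -0.6, -0.2]
finger_gap: 43.2
t 7.2 tcp stand [-40.9  91.7 145.1] gap 43.2 F stand [-1.7 -0.6 -0.2] yaw off -0.0 j [0.28 0.38 1.47 0.   1.3  1.89]
shift units [-0.007  0.545 -0.001]
```

View pics/wrist6.png

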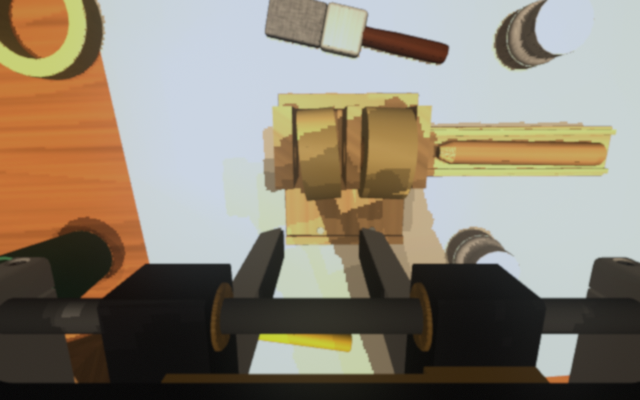

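```bash
python3 -m creep '[{"tx":-0.005,"ty":0.2,"tz":0,"turn":0,"fingers":44},{"tx":-0.005,"ty":0.4,"tz":0,"turn":0,"fingers":44},{"tx":-0.005,"ty":0.4,"tz":0,"turn":0,"fingers":44}]'; python3 go.py -40 92 37
python3 - <<'E'
from h import *
from cell import optics
c=optics.camera("wrist");f=c["frame"][:,:,::-1];cv2.imwrite("pics/wrist7.png",f)
E
```

```text
clock: 7.55
eef_pos: [539.5, 194.2, 61.2]
eef_rot: [-1.569, -0.011, 3.103]
wrist_force: [-0.1, -0.1, 0.5]
finger_gap: 44.2
t 7.55 tcp stand [-43.2  90.9  61.2] gap 44.2 F stand [-0.1 -0.1  0.5] yaw off -0.0 j [0.28 0.46 1.55 0.   1.14 1.89]
shift units [-0.017  0.121 -0.006]
```

View pics/wrist7.png

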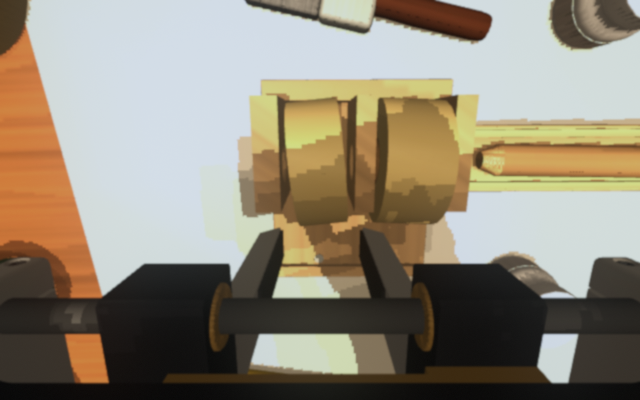

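```bash
python3 -m creep '[{"tx":-0.01,"ty":0.06,"tz":-0.006,"turn":0,"fingers":44},{"tx":-0.017,"ty":0.121,"tz":-0.006,"turn":0,"fingers":44},{"tx":-0.017,"ty":0.121,"tz":-0.006,"turn":0,"fingers":44},{"tx":-0.017,"ty":0.121,"tz":-0.006,"turn":0,"fingers":44}]'; python3 go.py -40 92 37
```

```text
clock: 8.0
eef_pos: [543.9, 196.0, 40.4]
eef_rot: [-1.571, -0.008, 3.103]
wrist_force: [-7.3, 0.5, 2.1]
finger_gap: 43.8
t 8.0 tcp stand [-38.9  92.9  40.4] gap 43.8 F stand [-7.3  0.2  2.1] yaw off -0.0 j [0.28 0.5  1.56 0.   1.1  1.89]
shift units [0.006 0.017 0.004]
```

```bash
python3 -m creep '[{"tx":0,"ty":0,"tz":0,"turn":0,"fingers":36},{"tx":0,"ty":0,"tz":0,"turn":0,"fingers":34},{"tx":0,"ty":0,"tz":0,"turn":0,"fingers":32},{"tx":0,"ty":0,"tz":0,"turn":0,"fingers":31},{"tx":0,"ty":0,"tz":0,"turn":0,"fingers":31},{"tx":0,"ty":0,"tz":0,"turn":0,"fingers":31}]' 5; python3 go.py
python3 - <<'E'
from h import *
from cell import optics
c=optics.camera("wrist");f=c["frame"][:,:,::-1];cv2.imwrite("pics/wrist8.png",f)
E
```

```text
clock: 8.6
eef_pos: [544.0, 196.0, 40.5]
eef_rot: [-1.571, -0.008, 3.103]
wrist_force: [-1.5, -0.5, 1.2]
finger_gap: 31.7
t 8.6 tcp stand [-38.7  92.9  40.5] gap 31.7 F stand [-1.5 -0.6  1.2] yaw off -0.0 j [0.28 0.5  1.56 0.   1.1  1.89]
```

View pics/wrist8.png

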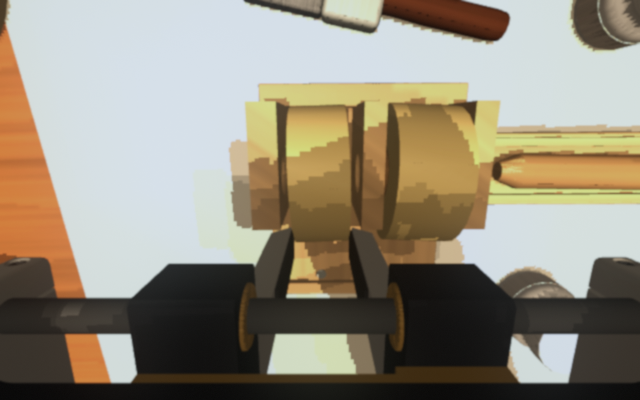

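Tape B is straight now, its edges vertical at cols 285 and 352, gripped at 31.7 mm. I'll release, back off and re-seat both rolls with a centred light push.

```bash
python3 -m creep '[{"tx":0,"ty":0,"tz":0,"turn":0,"fingers":40},{"tx":0,"ty":0,"tz":0,"turn":0,"fingers":40},{"tx":0.1,"ty":0,"tz":0,"turn":0,"fingers":40},{"tx":0.2,"ty":0,"tz":0,"turn":0,"fingers":40},{"tx":0.2,"ty":0.05,"tz":0.145,"turn":0,"fingers":46},{"tx":0.2,"ty":0.065,"tz":0.145,"turn":0,"fingers":46},{"tx":0.2,"ty":0.065,"tz":0.145,"turn":0,"fingers":46}]'; python3 go.py -50 63.5 27; python3 tapes.py
```

```text
clock: 9.35
eef_pos: [502.9, 168.4, 27.7]
eef_rot: [-1.57, -0.009, 3.102]
wrist_force: [0.4, 0.4, 0.3]
finger_gap: 46.2
t 9.35 tcp stand [-78.8  63.7  27.7] gap 46.2 F stand [0.4 0.4 0.3] yaw off -0.1 j [0.25 0.42 1.71 0.   1.02 1.86]
shift units [-0.144  0.002  0.001]
mid cheek median xyz [ 9.5 63.8 81.6] x range [-27.7  41.2]
A
[[-40.   17.2  52.1 178.2]
 [-34.   15.3  54.5  78.6]
 [-28.   15.2  54.4  85. ]
 [-22.   15.   54.2  89.6]
 [-16.   14.8  54.   92.3]
 [-10.   14.6  53.8  94.4]
 [ -4.   14.3  53.6  95.2]
 [  2.   14.2  53.3  95.3]
 [  8.   13.9  53.   94.5]
 [ 14.   13.7  52.8  92.7]
 [ 20.   13.6  52.6  90.2]
 [ 26.   13.3  52.5  85.8]
 [ 32.   12.5  52.3  79.9]]
circle fit x,z,r [ -6.5 145.9] 61.3
B
[[-40.   78.4 108.1 179. ]
 [-34.   76.  107.3  79.4]
 [-28.   76.2 115.8  85.4]
 [-22.   76.5 115.8  89.9]
 [-16.   76.7 115.8  92.6]
 [-10.   77.  115.6  94.4]
 [ -4.   77.2 109.1  95.2]
 [  2.   77.5 109.1  95.1]
 [  8.   77.7 115.6  94.3]
 [ 14.   77.9 115.8  92.2]
 [ 20.   78.2 115.9  89.4]
 [ 26.   78.4 115.9  84.8]
 [ 32.   78.6 115.9  78.1]]
circle fit x,z,r [ -6.3 145.1] 61.7
```

```bash
python3 -m creep '[{"tx":-0.06,"ty":0,"tz":0,"turn":0,"fingers":46},{"tx":-0.11,"ty":0,"tz":0,"turn":0,"fingers":46},{"tx":-0.125,"ty":0,"tz":0,"turn":0,"fingers":46},{"tx":-0.135,"ty":0,"tz":0,"turn":0,"fingers":46},{"tx":-0.145,"ty":0,"tz":0,"turn":0,"fingers":46},{"tx":-0.15,"ty":0,"tz":0,"turn":0,"fingers":46},{"tx":-0.15,"ty":0,"tz":0,"turn":0,"fingers":46}]'; python3 go.py
```

```text
clock: 10.1
eef_pos: [532.0, 167.8, 27.7]
eef_rot: [-1.57, -0.01, 3.102]
wrist_force: [-7.3, 0.6, 5.2]
finger_gap: 46.0
t 10.1 tcp stand [-49.7  64.2  27.7] gap 46.0 F stand [-7.3  0.3  5.2] yaw off -0.0 j [0.24 0.47 1.62 0.   1.05 1.85]
```

```bash
python3 -m creep '[{"tx":-0.005,"ty":0,"tz":0.003,"turn":0,"fingers":46},{"tx":-0.01,"ty":0,"tz":0.003,"turn":0,"fingers":46},{"tx":-0.01,"ty":0,"tz":0.003,"turn":0,"fingers":46}]'; python3 go.py; python3 -m creep '[{"tx":0.1,"ty":0,"tz":0,"turn":0,"fingers":46},{"tx":0.25,"ty":0,"tz":0,"turn":0,"fingers":46},{"tx":0.25,"ty":-0.25,"tz":0,"turn":0,"fingers":46},{"tx":0.25,"ty":-0.5,"tz":0,"turn":0,"fingers":0},{"tx":0.25,"ty":-0.6,"tz":0,"turn":0,"fingers":0},{"tx":0.25,"ty":-0.6,"tz":0,"turn":0,"fingers":0},{"tx":0.25,"ty":-0.6,"tz":0,"turn":0,"fingers":0}]';python3 tapes.py
python3 - <<'E'
from h import *
from cell import optics
c=optics.camera("wrist");f=c["frame"][:,:,::-1]; f=cv2.resize(f[0:230,150:510],None,fx=2.2,fy=2.2);cv2.imwrite("pics/wrist9.png",f)
E
```

```text
clock: 10.4
eef_pos: [532.2, 167.4, 27.7]
eef_rot: [-1.57, -0.014, 3.103]
wrist_force: [-12.4, 2.0, 7.9]
finger_gap: 45.9
t 10.4 tcp stand [-49.5  63.9  27.7] gap 45.9 F stand [-12.4   1.6   7.9] yaw off -0.0 j [0.24 0.48 1.62 0.   1.06 1.84]
clock: 11.1
eef_pos: [483.7, 169.3, 147.8]
eef_rot: [-1.57, -0.014, 3.103]
wrist_force: [-0.6, -1.0, -1.4]
finger_gap: 17.3
mid cheek median xyz [ 8.3 63.4 81.7] x range [-27.9  41.2]
A
[[-40.   14.7  52.8  68.4]
 [-34.   15.   53.5  77.6]
 [-28.   14.8  53.9  84.5]
 [-22.   14.7  53.8  89.1]
 [-16.   14.4  53.7  92. ]
 [-10.   14.5  53.5  94.2]
 [ -4.   14.   53.3  95.1]
 [  2.   14.1  53.1  95.4]
 [  8.   13.7  52.9  94.6]
 [ 14.   13.7  52.8  93. ]
 [ 20.   13.5  52.6  90.5]
 [ 26.   13.2  56.   86.2]
 [ 32.   13.2  57.9  80.5]]
circle fit x,z,r [ 0.2 55.7] 39.8
B
[[-40.   75.8 106.7  68. ]
 [-34.   75.6 106.8  77.6]
 [-28.   75.8 115.5  84.3]
 [-22.   76.4 115.6  89. ]
 [-16.   76.5 115.5  92. ]
 [-10.   76.8 115.5  94.1]
 [ -4.   77.4 108.7  95.1]
 [  2.   77.4 115.6  95.2]
 [  8.   78.  115.5  94.5]
 [ 14.   78.1 115.7  92.9]
 [ 20.   78.2 115.7  90.3]
 [ 26.   78.4 115.8  85.8]
 [ 32.   78.7 115.8  79.8]]
circle fit x,z,r [ 0. 62.] 34.1
```

View pics/wrist9.png

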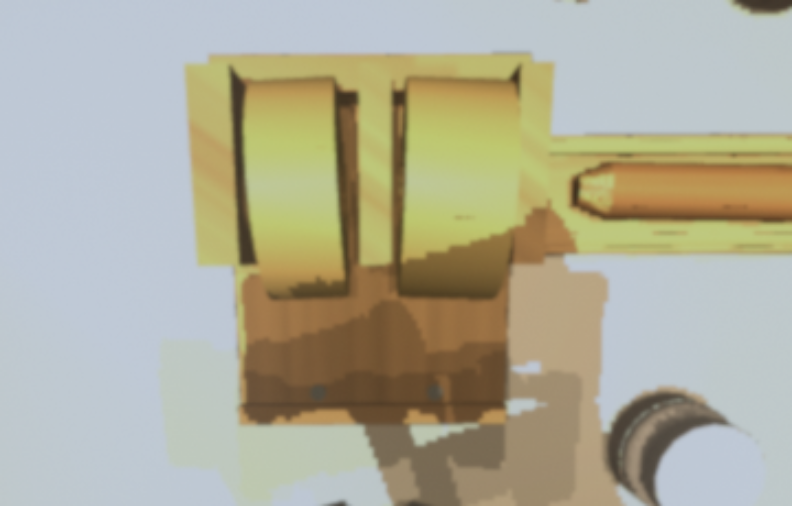

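Both rolls are seated with centres within about 1 mm of the hole axis and about 2° of yaw. Next is the spindle.

```bash
python3 go.py 0 -205 150; python3 -m creep '[{"tx":0,"ty":0,"tz":0.25,"turn":0,"fingers":0},{"tx":0,"ty":0,"tz":0.5,"turn":0,"fingers":0},{"tx":0,"ty":0,"tz":0.7,"turn":0,"fingers":0},{"tx":-0.2,"ty":0,"tz":0.9,"turn":0,"fingers":0},{"tx":-0.4,"ty":0,"tz":0.95,"turn":0,"fingers":0},{"tx":-0.48,"ty":0,"tz":0.95,"turn":0,"fingers":0},{"tx":-0.48,"ty":0,"tz":0.95,"turn":0,"fingers":0}]'; python3 go.py 0 -205 90
```

```text
t 11.2 tcp stand [-98.5  63.7 146.9] gap 9.2 F stand [-0.1 -0.8 -0.5] yaw off -0.0 j [0.26 0.24 1.64 0.   1.28 1.87]
shift units [-0.493 -0.022  1.344]
clock: 11.9
eef_pos: [572.2, -25.0, 143.2]
eef_rot: [-1.57, -0.02, 3.102]
wrist_force: [-0.3, 0.7, -0.2]
finger_gap: 0.2
t 11.9 tcp stand [  -2.1 -126.9  143.2] gap 0.2 F stand [-0.4  0.7 -0.2] yaw off -0.1 j [-0.11  0.38  1.46 -0.    1.31  1.5 ]
shift units [-0.016  0.266  0.39 ]
```

```bash
python3 -m creep '[{"tx":-0.01,"ty":0,"tz":0.25,"turn":0,"fingers":0},{"tx":-0.01,"ty":0,"tz":0.39,"turn":0,"fingers":0},{"tx":-0.01,"ty":0.15,"tz":0.39,"turn":0,"fingers":0},{"tx":-0.01,"ty":0.27,"tz":0.39,"turn":0,"fingers":0},{"tx":-0.01,"ty":0.27,"tz":0.39,"turn":0,"fingers":0}]'; python3 go.py 0 -200 50;python3 - <<'E'
from h import *
from cell import optics
for n in ["wrist","side"]:
    c=optics.camera(n);f=c["frame"][:,:,::-1]
    if n=="side": f=cv2.resize(f[140:300,240:450],None,fx=3.7,fy=3.7)
    cv2.imwrite(f"pics/{n}10.png",f)
E
```

```text
clock: 12.4
eef_pos: [567.2, -102.2, 85.6]
eef_rot: [-1.571, -0.026, 3.102]
wrist_force: [-0.5, 0.6, 0.3]
finger_gap: 0.7
t 12.4 tcp stand [  -4.1 -204.2   85.6] gap 0.7 F stand [-0.5  0.5  0.3] yaw off -0.1 j [-0.24  0.45  1.51 -0.01  1.21  1.37]
shift units [-0.025  0.178 -0.021]
```

View pics/wrist10.png

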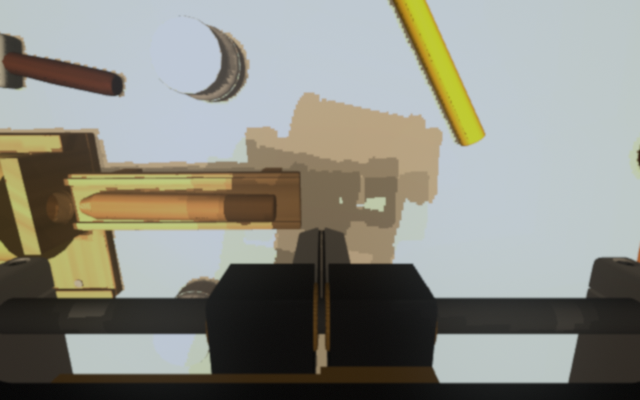

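View pics/side10.png

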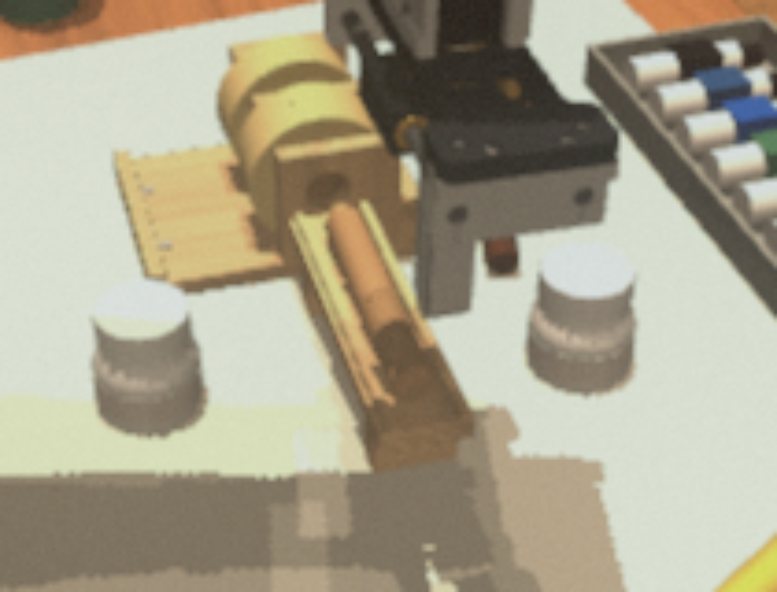

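```bash
python3 -m creep '[{"tx":-0.02,"ty":0.1,"tz":0,"turn":0,"fingers":0},{"tx":-0.025,"ty":0.175,"tz":0,"turn":0,"fingers":0},{"tx":-0.025,"ty":0.175,"tz":0,"turn":0,"fingers":0},{"tx":-0.025,"ty":0.175,"tz":0,"turn":0,"fingers":0}]'; python3 go.py 0 -180 49;python3 - <<'E'
from h import *
from cell import optics
for n in ["wrist","side"]:
    c=optics.camera(n);f=c["frame"][:,:,::-1]
    if n=="side": f=cv2.resize(f[140:300,240:450],None,fx=3.7,fy=3.7)
    cv2.imwrite(f"pics/{n}11.png",f)
E
```

```text
clock: 12.9
eef_pos: [573.9, -102.6, 55.0]
eef_rot: [-1.57, -0.02, 3.103]
wrist_force: [-0.6, 0.1, 0.1]
finger_gap: 0.3
t 12.9 tcp stand [   2.6 -204.4   55. ] gap 0.3 F stand [-0.6  0.1  0.1] yaw off -0.0 j [-0.24  0.5   1.52 -0.01  1.15  1.37]
shift units [ 0.012  0.03  -0.122]
```

View pics/wrist11.png

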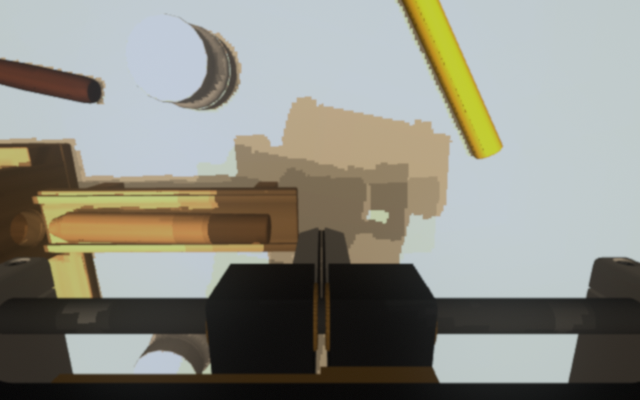

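View pics/side11.png

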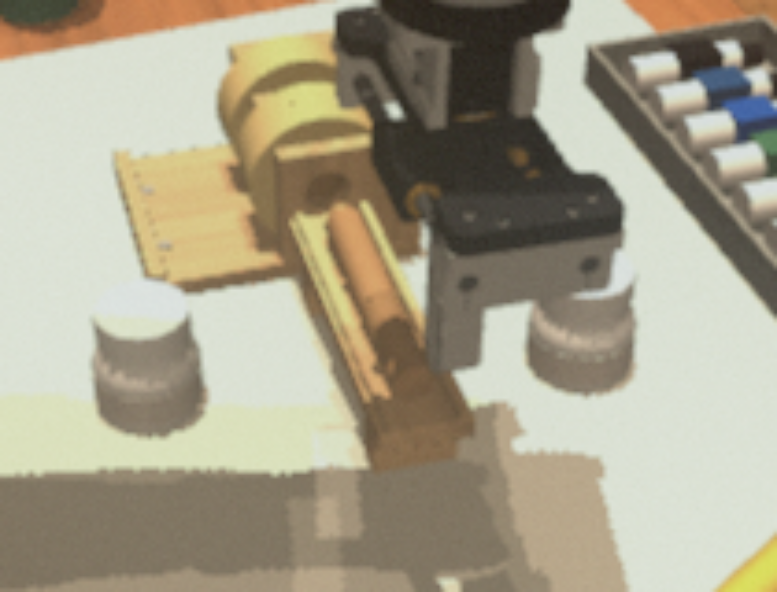

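Run:
```python
from h import *
from go import *
from cell import optics
s,R=rep()
c=optics.camera("side");f=c["frame"][:,:,::-1].copy();print(c["cy"],c["fy"])
def pr(X):
    q=c["R"]@X+c["t"];return np.array([c["fx"]*q[0]/q[2]+c["cx"],c["fy"]*q[1]/q[2]+c["cy"]])
print("tcp px",pr(s["eef_pos"]),"30 up",pr(s["eef_pos"]+[0,0,30]),pr(s["eef_pos"]+[0,0,97]))
P=cloud(c)
for u,v in [(360,238),(363,230),(365,222),(380,205),(390,195)]:print(u,v,((P[v,u]-O)@S).round(1))
g=f[170:290,310:450];cv2.imwrite("pics/side12.png",cv2.resize(g,None,fx=5,fy=5,interpolation=cv2.INTER_CUBIC))
```

```text
t 13.0 tcp stand [   2.9 -204.5   55.5] gap 0.5 F stand [-0.6  0.3  0. ] yaw off -0.0 j [-0.24  0.49  1.52 -0.01  1.15  1.37]
203.00205800630695 465.13016056896095
tcp px [360.24189191 257.89364696] 30 up [360.72986951 244.70856095] [361.90310841 213.0078114 ]
360 238 [  -2.3 -214.8  109.8]
363 230 [   2.5 -214.3  125.2]
365 222 [ -18.8 -282.3  198. ]
380 205 [  -2.1 -292.4  231.4]
390 195 [  16.5 -279.9  235.9]
```

View pics/side12.png

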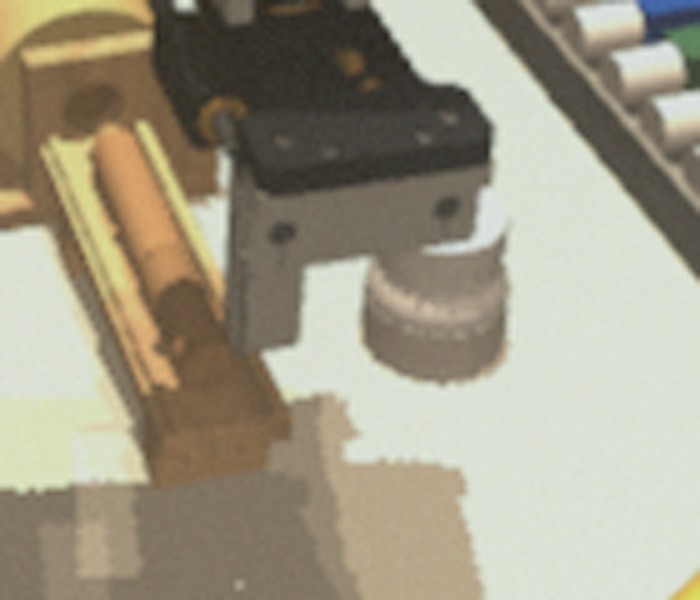

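The side view puts the visible finger tip at (363,239), but the reported TCP projects to (360,258), so the drawn fingers look shorter than the TCP says. Before I rely on it, I'll check the wrist depth on the finger tips and the side view geometry.

Run:
```python
from h import *
import pickle
from cell import optics
c=pickle.load(open("pics/wrist5.pkl","rb"));M=np.array(c["mount"])
q=np.linalg.inv(M)@[0,0,0,1];print("tcp px wrist",c["fx"]*q[0]/q[2]+c["cx"],c["fy"]*q[1]/q[2]+c["cy"],q[2])
z=c["range_z"]
for f in ["wrist4"]:
    c=pickle.load(open(f"pics/{f}.pkl","rb"));z=c["range_z"]
    for u,v in [(280,234),(277,240),(270,260),(262,280),(366,240),(255,262),(225,300)]:
        p=M@[(u-c["cx"])/c["fx"]*z[v,u],(v-c["cy"])/c["fy"]*z[v,u],z[v,u],1];print(u,v,z[v,u],p[:3].round(1))
```

```text
tcp px wrist 320.501027571077 224.30198184328827 228.3801686300456
280 234 180.89076 [ -9.1 -46.7 -22.3]
277 240 170.50906 [ -9.5 -57.2 -22.6]
270 260 145.83159 [ -9.4 -82.6 -22.4]
262 280 127.305435 [  -9.3 -101.7  -22.6]
366 240 168.18396 [-10.3 -59.5  23.4]
255 262 141.66026 [-10.2 -86.7 -28.2]
225 300 75.70555 [ -28.9 -150.1  -21.9]
```

The drawn fingers end about 42 mm above the TCP, so I can't tell by sight whether contact is real. I'll lower to z 50, advance gently and watch the force and the spindle.

```bash
python3 -m creep '[{"tx":0.012,"ty":0.03,"tz":0,"turn":0,"fingers":0},{"tx":0.012,"ty":0.03,"tz":-0.04,"turn":0,"fingers":0},{"tx":0.012,"ty":0.03,"tz":-0.08,"turn":0,"fingers":0},{"tx":0.012,"ty":0.03,"tz":-0.11,"turn":0,"fingers":0},{"tx":0.012,"ty":0.03,"tz":-0.14,"turn":0,"fingers":0},{"tx":0.012,"ty":0.03,"tz":-0.16,"turn":0,"fingers":0},{"tx":0.012,"ty":0.03,"tz":-0.16,"turn":0,"fingers":0}]'; python3 go.py 0 -160 49;python3 - <<'E'
from h import *
from cell import optics
for n in ["wrist","side"]:
    c=optics.camera(n);f=c["frame"][:,:,::-1]
    if n=="side": f=cv2.resize(f[140:300,240:450],None,fx=3.7,fy=3.7)
    cv2.imwrite(f"pics/{n}13.png",f)
E
```

```text
clock: 13.75
eef_pos: [573.0, -70.1, 49.4]
eef_rot: [-1.57, -0.019, 3.103]
wrist_force: [-0.6, 0.7, -0.0]
finger_gap: 0.2
t 13.75 tcp stand [   0.4 -171.9   49.4] gap 0.2 F stand [-0.6  0.6 -0. ] yaw off -0.0 j [-0.18  0.49  1.54 -0.    1.13  1.43]
shift units [ 0.002  0.002 -0.06 ]
```

View pics/wrist13.png

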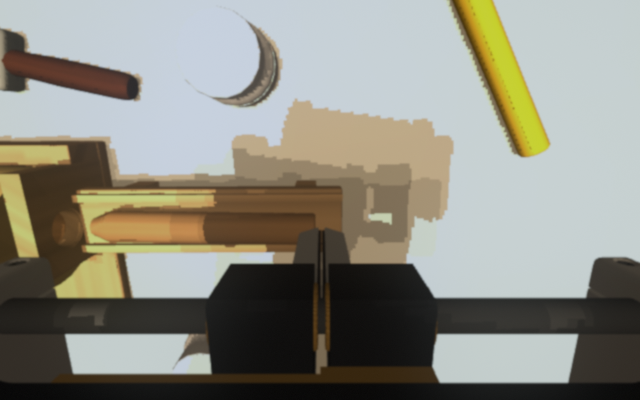

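View pics/side13.png

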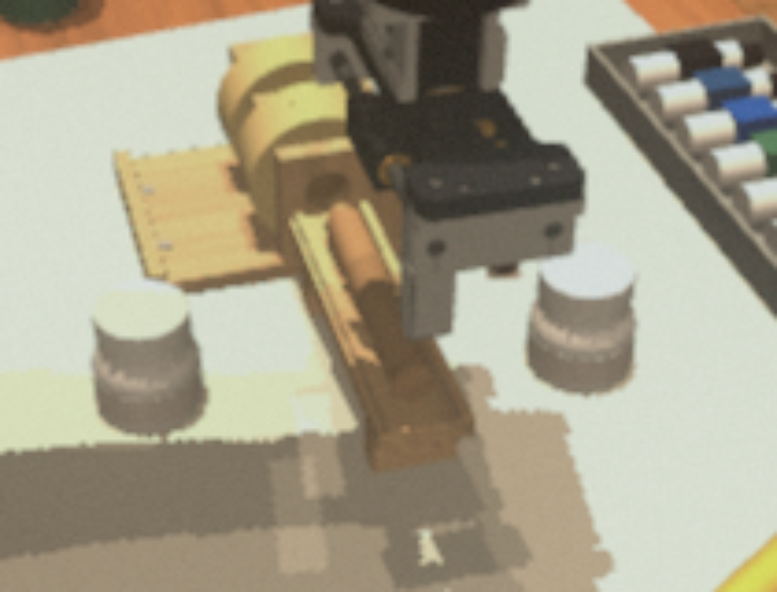

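The finger passed over the spindle: there was no force, and the nose is still 14 px from the cheek in the wrist view. So the real tips are about 42 mm above the reported TCP. I'll back out past the ledge end, go to TCP z 9 so the tips are at about 51, and retry gently.

```bash
python3 -m creep '[{"tx":0,"ty":0,"tz":0.1,"turn":0,"fingers":0},{"tx":0,"ty":0,"tz":0.18,"turn":0,"fingers":0},{"tx":0,"ty":0.1,"tz":0.18,"turn":0,"fingers":0},{"tx":0,"ty":0.2,"tz":0.18,"turn":0,"fingers":0},{"tx":0,"ty":0.2,"tz":0.18,"turn":0,"fingers":0}]'; python3 go.py 0 -205 9;python3 - <<'E'
from h import *
from cell import optics
for n in ["wrist","side"]:
    c=optics.camera(n);f=c["frame"][:,:,::-1]
    if n=="side": f=cv2.resize(f[140:300,240:450],None,fx=3.7,fy=3.7)
    cv2.imwrite(f"pics/{n}14.png",f)
E
```

```text
clock: 14.35
eef_pos: [569.3, -107.1, 7.1]
eef_rot: [-1.57, -0.023, 3.102]
wrist_force: [0.1, -0.7, -0.8]
finger_gap: 0.3
t 14.35 tcp stand [  -1.9 -209.1    7.1] gap 0.3 F stand [ 0.1 -0.7 -0.8] yaw off -0.1 j [-0.25  0.55  1.56 -0.01  1.05  1.37]
shift units [-0.009 -0.01  -0.02 ]
```

View pics/side14.png

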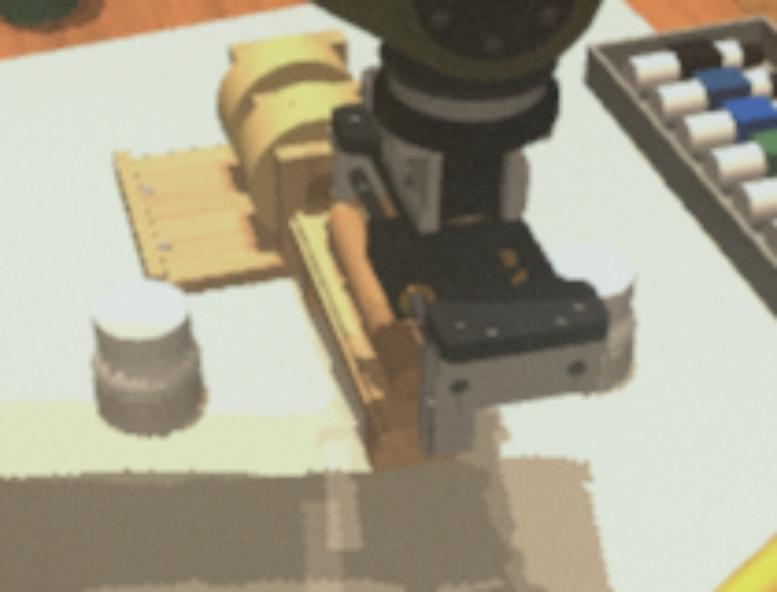

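Run:
```python
from h import *
from go import *
from tapes import wristcloud
from cell import optics
s,R=rep()
c=optics.camera("wrist");z=c["range_z"];M=np.array(c["mount"])
def T(u,v): return (M@[(u-c["cx"])/c["fx"]*z[v,u],(v-c["cy"])/c["fy"]*z[v,u],z[v,u],1])[:3].round(0)
for u,v in [(310,234),(310,250),(300,262),(250,268),(250,300),(250,350),(220,275),(30,265),(30,300),(100,320),(320,390)]:print(u,v,T(u,v))
c=optics.camera("side");P=cloud(c);Q=(P-O)@S
tt=(P-s["eef_pos"])@R
m=(abs(tt[...,0])<120)&(abs(tt[...,2])<110)&(tt[...,1]<-35)&(tt[...,1]>-200)&(Q[...,1]<-60)&(c["range_z"]>0)&(Q[...,2]>46)
for y in range(-45,-200,-10):
    k=m&(abs(tt[...,1]-y)<5)
    if k.sum()>3: print("tool y",y,k.sum(),"x",np.percentile(tt[k][:,0],[2,98]).round(),"z",np.percentile(tt[k][:,2],[2,98]).round())
```

```text
t 14.45 tcp stand [  -0.3 -209.     9.9] gap 0.7 F stand [ 0.7 -0.4  0.8] yaw off -0.1 j [-0.25  0.55  1.56 -0.01  1.06  1.37]
310 234 [-11. -51.  -6.]
310 250 [-10. -74.  -5.]
300 262 [-11. -88.  -9.]
250 268 [ -34. -144.  -17.]
250 300 [ -34. -159.  -14.]
250 350 [ -23. -160.  -14.]
220 275 [ -69. -218.    0.]
30 265 [ -34. -142.  -73.]
30 300 [ -29. -150.  -67.]
100 320 [ -27. -154.  -48.]
320 390 [ -23. -171.    0.]
tool y -45 122 x [-117.  119.] z [-109.    3.]
tool y -55 438 x [-118.  113.] z [-109.   11.]
tool y -65 66 x [-9. 10.] z [-12.  12.]
tool y -75 49 x [-8. 10.] z [-13.  12.]
tool y -85 9 x [ 8. 10.] z [-10.  -3.]
tool y -95 9 x [8. 9.] z [-12.  -3.]
tool y -105 7 x [ 9. 10.] z [-11.   1.]
tool y -135 20 x [-31.  30.] z [-75.  79.]
tool y -145 310 x [-31.  34.] z [-75.  80.]
tool y -155 488 x [-30.  34.] z [-75.  80.]
tool y -165 492 x [-30.  34.] z [-75.  86.]
tool y -175 547 x [-31.  34.] z [-76.  88.]
tool y -185 1202 x [-30.  32.] z [-81.  86.]
tool y -195 206 x [-23.  22.] z [-24.  16.]
```

The gripper geometry is now clear. The fingers span ±12 mm, the tip is about 42 above the TCP, and the body starts at about z 150, clear of everything. Now push.

```bash
python3 -m creep '[{"tx":0,"ty":0,"tz":-0.04,"turn":0,"fingers":0},{"tx":0,"ty":0,"tz":-0.08,"turn":0,"fingers":0},{"tx":0,"ty":0,"tz":-0.12,"turn":0,"fingers":0},{"tx":0,"ty":0,"tz":-0.15,"turn":0,"fingers":0},{"tx":0,"ty":0,"tz":-0.18,"turn":0,"fingers":0},{"tx":0,"ty":0,"tz":-0.2,"turn":0,"fingers":0}]'; python3 go.py 0 -150 9;python3 - <<'E'
from h import *
from cell import optics
for n in ["wrist","side"]:
    c=optics.camera(n);f=c["frame"][:,:,::-1]
    if n=="side": f=cv2.resize(f[140:300,240:450],None,fx=3.7,fy=3.7)
    cv2.imwrite(f"pics/{n}15.png",f)
E
```

```text
clock: 15.15
eef_pos: [573.1, -66.5, 10.6]
eef_rot: [-1.569, -0.018, 3.103]
wrist_force: [-0.2, 0.3, 0.5]
finger_gap: 0.5
t 15.15 tcp stand [   0.4 -168.3   10.6] gap 0.5 F stand [-0.2  0.3  0.5] yaw off -0.0 j [-0.18  0.54  1.57 -0.    1.05  1.44]
shift units [ 0.002  0.008 -0.091]
```

View pics/wrist15.png

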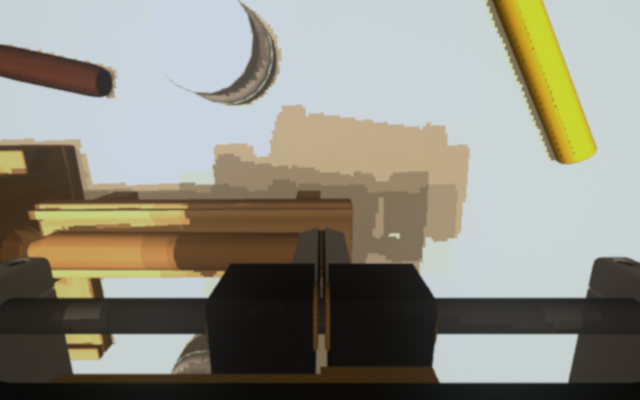

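View pics/side15.png

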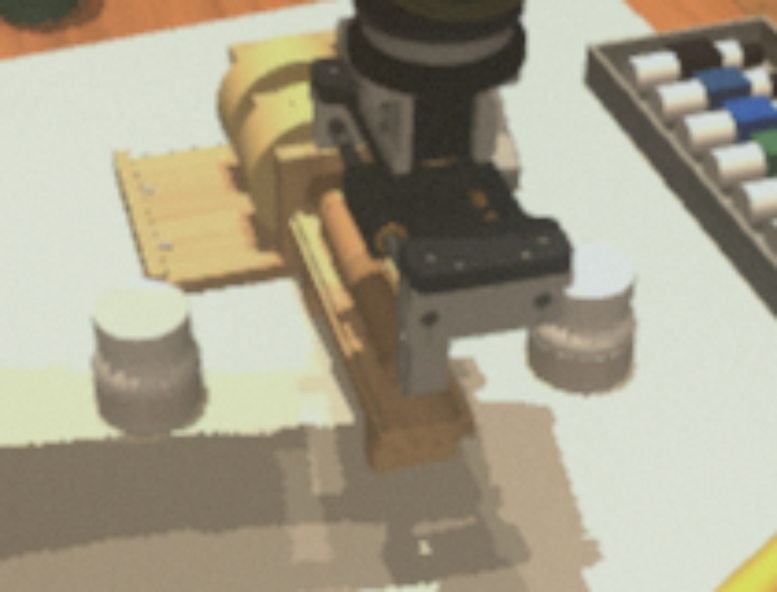

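It's moving: the nose has reached the cheek mouth at about (30,250). Continuing.

```bash
python3 -m creep '[{"tx":0,"ty":0.005,"tz":-0.02,"turn":0,"fingers":0},{"tx":0,"ty":0.005,"tz":-0.04,"turn":0,"fingers":0},{"tx":0,"ty":0.005,"tz":-0.06,"turn":0,"fingers":0},{"tx":0,"ty":0.005,"tz":-0.08,"turn":0,"fingers":0},{"tx":0,"ty":0.005,"tz":-0.1,"turn":0,"fingers":0},{"tx":0,"ty":0.005,"tz":-0.12,"turn":0,"fingers":0},{"tx":0,"ty":0.005,"tz":-0.14,"turn":0,"fingers":0}]'; python3 go.py 0 -34 9.5
```

```text
clock: 15.95
eef_pos: [574.1, -38.2, 9.5]
eef_rot: [-1.569, -0.018, 3.103]
wrist_force: [-0.3, -1.5, -0.2]
finger_gap: 0.5
t 15.95 tcp stand [   0.3 -140.     9.5] gap 0.5 F stand [-0.2 -1.5 -0.2] yaw off -0.0 j [-0.13  0.54  1.57 -0.    1.05  1.48]
shift units [ 0.002 -0.001 -0.53 ]
```

```bash
python3 -m creep '[{"tx":0,"ty":0,"tz":-0.02,"turn":0,"fingers":0},{"tx":0,"ty":0,"tz":-0.04,"turn":0,"fingers":0},{"tx":0,"ty":0,"tz":-0.06,"turn":0,"fingers":0},{"tx":0,"ty":0,"tz":-0.08,"turn":0,"fingers":0},{"tx":0,"ty":0,"tz":-0.1,"turn":0,"fingers":0},{"tx":0,"ty":0,"tz":-0.12,"turn":0,"fingers":0}]'; python3 go.py 0 -34 9.5
python3 - <<'E'
from h import *
from cell import optics
for n in ["wrist"]:
    c=optics.camera(n);f=c["frame"][:,:,::-1]
    cv2.imwrite(f"pics/{n}16.png",f)
E
```

```text
clock: 16.55
eef_pos: [575.1, -13.9, 9.5]
eef_rot: [-1.569, -0.018, 3.103]
wrist_force: [0.5, -0.5, 0.3]
finger_gap: 0.4
t 16.55 tcp stand [   0.3 -115.7    9.5] gap 0.4 F stand [ 0.5 -0.4  0.3] yaw off -0.0 j [-0.09  0.54  1.57 -0.    1.05  1.52]
shift units [ 0.002 -0.001 -0.409]
```

View pics/wrist16.png

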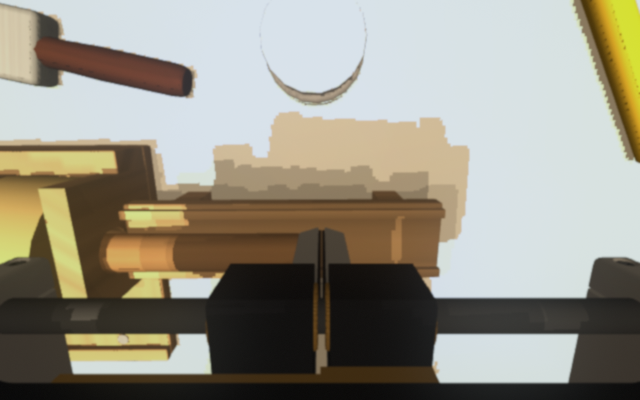

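The spindle is in the near hole and through tape A, at about 1 N. Continuing through the middle cheek.

```bash
python3 -m creep '[{"tx":0,"ty":0,"tz":-0.015,"turn":0,"fingers":0},{"tx":0,"ty":0,"tz":-0.03,"turn":0,"fingers":0},{"tx":0,"ty":0,"tz":-0.045,"turn":0,"fingers":0},{"tx":0,"ty":0,"tz":-0.06,"turn":0,"fingers":0},{"tx":0,"ty":0,"tz":-0.075,"turn":0,"fingers":0},{"tx":0,"ty":0,"tz":-0.09,"turn":0,"fingers":0},{"tx":0,"ty":0,"tz":-0.105,"turn":0,"fingers":0},{"tx":0,"ty":0,"tz":-0.12,"turn":0,"fingers":0}]'; python3 go.py 0 -34 9.5
```

```text
clock: 17.4
eef_pos: [576.0, 10.8, 9.5]
eef_rot: [-1.569, -0.018, 3.103]
wrist_force: [-0.1, -1.2, -0.5]
finger_gap: 0.3
t 17.4 tcp stand [  0.3 -90.9   9.5] gap 0.3 F stand [-0.1 -1.2 -0.5] yaw off 0.0 j [-0.04  0.54  1.57 -0.    1.05  1.57]
shift units [ 0.001 -0.001 -0.285]
```

```bash
python3 -m creep '[{"tx":0,"ty":0,"tz":-0.015,"turn":0,"fingers":0},{"tx":0,"ty":0,"tz":-0.03,"turn":0,"fingers":0},{"tx":0,"ty":0,"tz":-0.045,"turn":0,"fingers":0},{"tx":0,"ty":0,"tz":-0.06,"turn":0,"fingers":0},{"tx":0,"ty":0,"tz":-0.075,"turn":0,"fingers":0},{"tx":0,"ty":0,"tz":-0.09,"turn":0,"fingers":0}]'; python3 go.py 0 -34 9.5
```

```text
clock: 18.0
eef_pos: [576.7, 29.0, 9.4]
eef_rot: [-1.569, -0.018, 3.103]
wrist_force: [0.3, -1.0, 0.7]
finger_gap: 0.4
t 18.0 tcp stand [  0.3 -72.7   9.4] gap 0.4 F stand [ 0.3 -1.   0.7] yaw off 0.0 j [-0.01  0.54  1.57 -0.    1.05  1.6 ]
shift units [ 0.001 -0.001 -0.193]
```

```bash
python3 -m creep '[{"tx":0,"ty":0,"tz":-0.015,"turn":0,"fingers":0},{"tx":0,"ty":0,"tz":-0.03,"turn":0,"fingers":0},{"tx":0,"ty":0,"tz":-0.045,"turn":0,"fingers":0},{"tx":0,"ty":0,"tz":-0.06,"turn":0,"fingers":0},{"tx":0,"ty":0,"tz":-0.075,"turn":0,"fingers":0},{"tx":0,"ty":0,"tz":-0.09,"turn":0,"fingers":0},{"tx":0,"ty":0,"tz":-0.1,"turn":0,"fingers":0}]'; python3 go.py 0 -34 9.5;  python3 - <<'E'
from h import *
from cell import optics
for n in ["wrist","side"]:
    c=optics.camera(n);f=c["frame"][:,:,::-1]
    if n=="side": f=cv2.resize(f[140:300,240:450],None,fx=3.7,fy=3.7)
    cv2.imwrite(f"pics/{n}17.png",f)
E
```

```text
clock: 18.7
eef_pos: [577.5, 49.3, 9.4]
eef_rot: [-1.57, -0.018, 3.103]
wrist_force: [0.0, -1.0, -0.5]
finger_gap: 0.7
t 18.7 tcp stand [  0.3 -52.4   9.4] gap 0.7 F stand [ 0.1 -1.  -0.5] yaw off 0.0 j [ 0.02  0.55  1.56 -0.    1.05  1.63]
shift units [ 0.001 -0.001 -0.092]
```

View pics/wrist17.png

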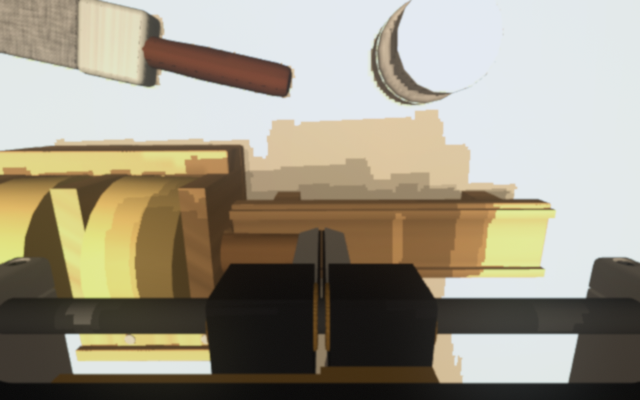

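View pics/side17.png

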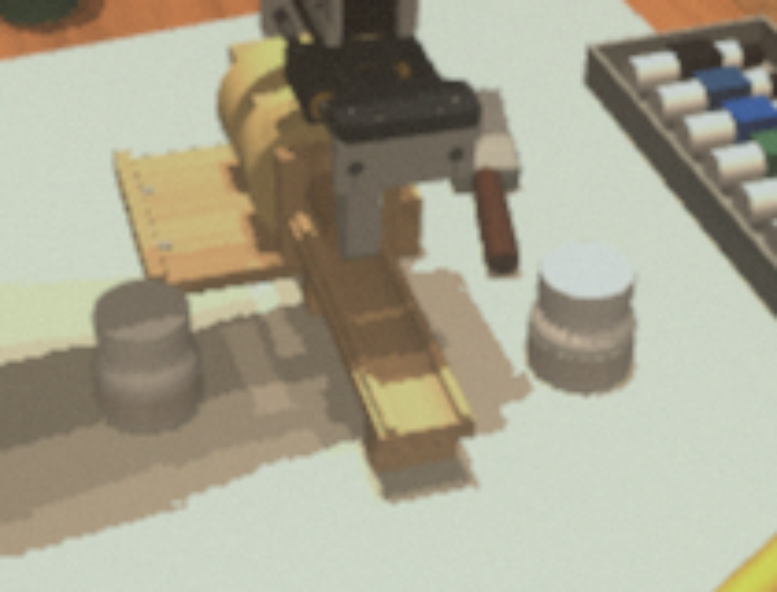

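Nose is at about y 110 and the path is free. Final stretch, 2 mm per row.

```bash
python3 -m creep '[{"tx":0,"ty":0,"tz":-0.01,"turn":0,"fingers":0},{"tx":0,"ty":0,"tz":-0.02,"turn":0,"fingers":0},{"tx":0,"ty":0,"tz":-0.03,"turn":0,"fingers":0},{"tx":0,"ty":0,"tz":-0.04,"turn":0,"fingers":0},{"tx":0,"ty":0,"tz":-0.05,"turn":0,"fingers":0},{"tx":0,"ty":0,"tz":-0.06,"turn":0,"fingers":0},{"tx":0,"ty":0,"tz":-0.07,"turn":0,"fingers":0},{"tx":0,"ty":0,"tz":-0.075,"turn":0,"fingers":0},{"tx":0,"ty":0,"tz":-0.075,"turn":0,"fingers":0}]'; python3 go.py 0 -34 9.5; python3 -m creep '[{"tx":0,"ty":0,"tz":-0.005,"turn":0,"fingers":0},{"tx":0,"ty":0,"tz":-0.01,"turn":0,"fingers":0},{"tx":0,"ty":0,"tz":-0.01,"turn":0,"fingers":0}]'; python3 go.py
```

```text
clock: 19.7
eef_pos: [578.0, 64.5, 9.3]
eef_rot: [-1.57, -0.018, 3.104]
wrist_force: [0.4, -0.2, -0.3]
finger_gap: 0.5
t 19.7 tcp stand [  0.2 -37.2   9.3] gap 0.5 F stand [ 0.4 -0.2 -0.3] yaw off 0.0 j [0.05 0.55 1.56 0.   1.05 1.66]
shift units [ 0.001 -0.001 -0.016]
clock: 20.0
eef_pos: [578.1, 66.6, 9.3]
eef_rot: [-1.57, -0.018, 3.104]
wrist_force: [-0.9, -0.9, -0.4]
finger_gap: 0.5
t 20.0 tcp stand [  0.2 -35.1   9.3] gap 0.5 F stand [-0.8 -0.9 -0.4] yaw off 0.0 j [0.05 0.55 1.55 0.   1.05 1.66]
```

```bash
python3 -m creep '[{"tx":0,"ty":0,"tz":-0.005,"turn":0,"fingers":0},{"tx":0,"ty":0,"tz":-0.01,"turn":0,"fingers":0},{"tx":0,"ty":0,"tz":-0.01,"turn":0,"fingers":0}]'; python3 go.py; python3 -m creep '[{"tx":0,"ty":0,"tz":-0.005,"turn":0,"fingers":0},{"tx":0,"ty":0,"tz":-0.005,"turn":0,"fingers":0}]'; python3 go.py
```

```text
clock: 20.3
eef_pos: [578.2, 67.8, 9.4]
eef_rot: [-1.568, -0.018, 3.104]
wrist_force: [-0.6, -6.7, 0.7]
finger_gap: 0.2
t 20.3 tcp stand [  0.3 -33.9   9.4] gap 0.2 F stand [-0.3 -6.7  0.7] yaw off 0.0 j [ 0.05  0.55  1.55 -0.    1.05  1.66]
clock: 20.5
eef_pos: [578.2, 67.7, 9.3]
eef_rot: [-1.567, -0.018, 3.103]
wrist_force: [-0.6, -8.1, 1.8]
finger_gap: 0.7
t 20.5 tcp stand [  0.3 -34.    9.3] gap 0.7 F stand [-0.3 -8.1  1.8] yaw off 0.0 j [ 0.05  0.55  1.55 -0.    1.05  1.67]
```

It bottoms at TCP y −34, exactly where expected, with the force rising to 8 N. One firmer nudge, then retreat and look.

```bash
python3 -m creep '[{"tx":0,"ty":0,"tz":-0.008,"turn":0,"fingers":0},{"tx":0,"ty":0,"tz":-0.008,"turn":0,"fingers":0}]'; python3 go.py; python3 -m creep '[{"tx":0,"ty":0,"tz":0.05,"turn":0,"fingers":0},{"tx":0,"ty":0,"tz":0.25,"turn":0,"fingers":0},{"tx":0,"ty":-0.2,"tz":0.35,"turn":0,"fingers":0},{"tx":0,"ty":-0.5,"tz":0.35,"turn":0,"fingers":0},{"tx":0,"ty":-0.8,"tz":0.35,"turn":0,"fingers":0},{"tx":0.3,"ty":-0.9,"tz":0.4,"turn":0,"fingers":0},{"tx":0.6,"ty":-0.9,"tz":0.6,"turn":0,"fingers":0},{"tx":0.6,"ty":-0.9,"tz":0.8,"turn":0,"fingers":0},{"tx":0.6,"ty":-0.9,"tz":1,"turn":0,"fingers":0},{"tx":0.6,"ty":-0.9,"tz":1,"turn":0,"fingers":0},{"tx":0.6,"ty":-0.9,"tz":1,"turn":0,"fingers":0}]'; python3 go.py;python3 - <<'E'
from pose import *
from go import *
from cell import optics
for n in ["top","side"]:
    c=optics.camera(n);f=c["frame"][:,:,::-1]
    if n=="side": f=cv2.resize(f[140:300,240:450],None,fx=3.7,fy=3.7)
    else: f=cv2.resize(f[130:260,190:370],None,fx=4.4,fy=4.4)
    cv2.imwrite(f"pics/{n}18.png",f)
    P=cloud(c);roi=(P[...,0]>380)&(P[...,0]<720)&(P[...,1]>-140)&(P[...,1]<240)&(c["range_z"]>0)
    for m in big(roi&(P[...,2]>57)&(P[...,2]<72)):
        q=P[m];r=cv2.minAreaRect(q[:,:2].astype(np.float32));print(n,m.sum(),np.argwhere(m).mean(0).round()[::-1],np.round(r[0],1),np.round(r[1],1))
E
```

```text
clock: 20.7
eef_pos: [578.3, 67.6, 9.4]
eef_rot: [-1.564, -0.018, 3.103]
wrist_force: [-1.1, -12.3, 1.4]
finger_gap: 0.7
t 20.7 tcp stand [  0.5 -34.1   9.4] gap 0.7 F stand [ -0.6 -12.4   1.4] yaw off -0.0 j [ 0.06  0.55  1.55 -0.01  1.06  1.67]
clock: 21.8
eef_pos: [453.8, -127.6, 192.9]
eef_rot: [-1.564, -0.018, 3.1]
wrist_force: [-1.3, -0.5, -0.2]
finger_gap: 0.2
t 21.8 tcp stand [-116.5 -234.   192.9] gap 0.2 F stand [-1.2 -0.5 -0.2] yaw off -0.2 j [-0.34  0.11  1.68 -0.01  1.36  1.27]
top 424 [317. 137.] [680.3 -13.7] [47.6 49. ]
top 110 [274. 194.] [575.1  92.1] [22.4 20.5]
top 94 [228. 211.] [556.9 185.2] [27.2 59.8]
top 65 [254. 214.] [538.8 138.4] [39.2  6.1]
top 476 [316. 247.] [453.7  24.1] [46.  48.5]
side 402 [322. 186.] [556.9 141.3] [ 58.9 137.2]
side 376 [398. 214.] [681.5 -13.8] [50.1 47.5]
side 392 [277. 225.] [454.8  23.9] [49.3 48.9]
```

View pics/top18.png

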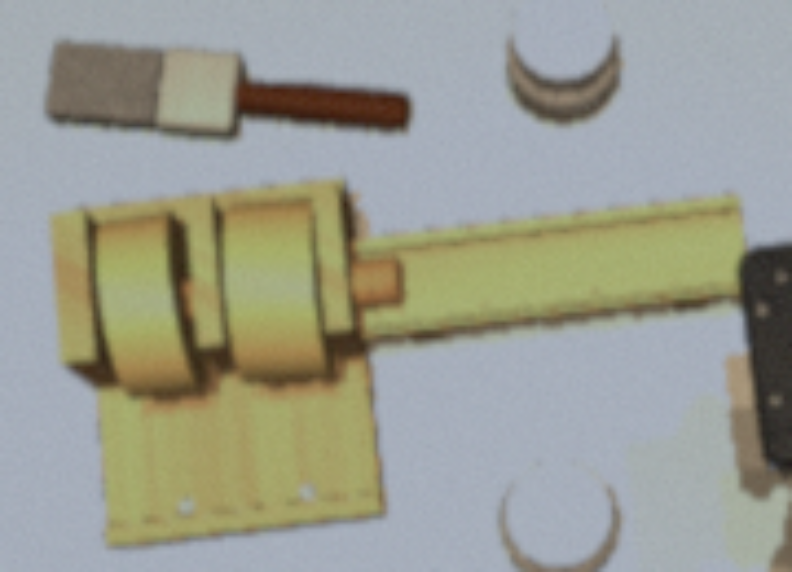

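View pics/side18.png

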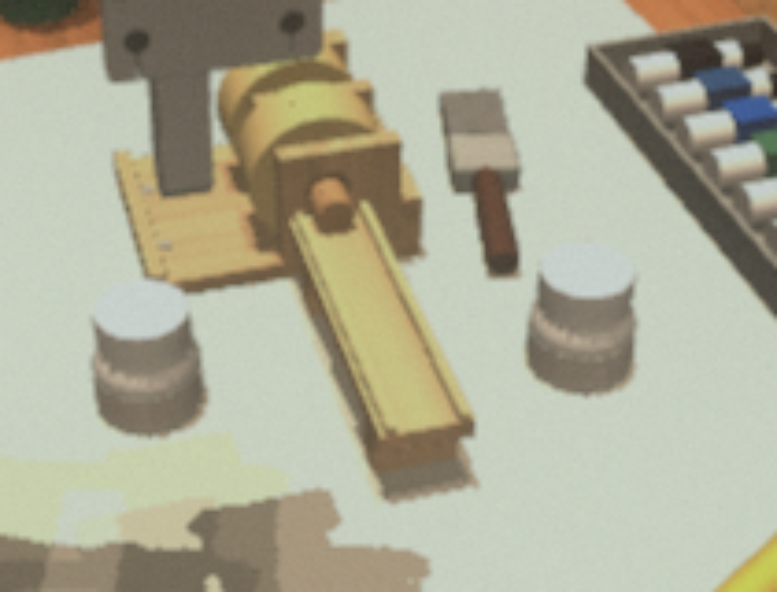

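The spindle is home: its stub sticks out about 20–22 mm at (378,280) in the top crop, and the brown rod shows between the rolls at (185,290). Both pots are where they were.

Run:
```python
from cell import manip
print(manip.sign_off())
```

```text
the job is handed in; nothing more can be done
None
```

The tape stand is ready and handed in at about 22 s of the 72 s allowed. Both rolls are pushed back against the bar, and the wooden spindle is pushed through the cheeks and both rolls into the far cheek.

- **Rolls:** I measured both within about 1 mm of the hole axis before inserting the spindle. The first push left tape B turned about 6°, so I straightened it with a light grip and pushed both back again. Both ended up about 2° off straight.
- **Spindle:** It slid in at about 1–2 N and stopped where expected. Further pushing raised the force to 12 N with no movement. In the last pictures the end sticks out about 20–22 mm against the nominal 22, and the rod shows between the rolls.
- **Pots:** Camera measurements before and after differ by less than 1 mm.
- **Robot:** It was clear of everything at hand-in. The highest wrist force I read was about 19 N, with both rolls held against the bar.

**What disagreed:**
- **Finger length:** The fingers really end about 42 mm short of the reported tool point. My first spindle approach passed over it without contact, and the rolls were pushed above centre rather than below. They did not jam.
- **Stand position:** The top camera and the wrist camera placed the stand about 2.5 mm apart. I used the wrist camera's value, which agreed with where the rolls stopped.

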